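# Weigh out a lot of brittle bronze plates on the spring scale

## Task

Make up a lot by weight: stack bronze plates, thick and thin as needed, in one square, upright pile in the marked middle of the scale's pan, lengthwise along the marks, until the pointer rests between the two lines; let go, then press the record button. Every plate left over goes flat into the blue tray, before or after. The plates are brittle: grip them lightly, lower them onto the pan without dropping them, never push the pan to its stop, and leave everything else on the bench alone.

Things in the scene. Friction and masses are not known exactly. Their poses are not given: they have to be found in the camera images.
- thick1: Loose thick plate of brass-coloured sintered bronze, obround outline (rounded ends) 60 mm wide (its x) by 90 mm long (its y), 24 mm thick, about 0.5 kg; two dark discs on each face; origin at the centre of its underside, z up. Brittle: chips if a finger presses over 45 N; grip with 20 to 30 N. May be absent.
- thin1: Loose thin plate of brass-coloured sintered bronze, obround outline (rounded ends) 60 mm wide (its x) by 90 mm long (its y), 12 mm thick, about 0.25 kg; two dark discs on each face; origin at the centre of its underside, z up. Brittle: chips if a finger presses over 45 N; grip with 20 to 30 N. May be absent.
- thick2: Loose thick plate of brass-coloured sintered bronze, obround outline (rounded ends) 60 mm wide (its x) by 90 mm long (its y), 24 mm thick, about 0.5 kg; two dark discs on each face; origin at the centre of its underside, z up. Brittle: chips if a finger presses over 45 N; grip with 20 to 30 N. May be absent.
- thin2: Loose thin plate of brass-coloured sintered bronze, obround outline (rounded ends) 60 mm wide (its x) by 90 mm long (its y), 12 mm thick, about 0.25 kg; two dark discs on each face; origin at the centre of its underside, z up. Brittle: chips if a finger presses over 45 N; grip with 20 to 30 N. May be absent.
- thick3: Loose thick plate of brass-coloured sintered bronze, obround outline (rounded ends) 60 mm wide (its x) by 90 mm long (its y), 24 mm thick, about 0.5 kg; two dark discs on each face; origin at the centre of its underside, z up. Brittle: chips if a finger presses over 45 N; grip with 20 to 30 N. May be absent.
- thin3: Loose thin plate of brass-coloured sintered bronze, obround outline (rounded ends) 60 mm wide (its x) by 90 mm long (its y), 12 mm thick, about 0.25 kg; two dark discs on each face; origin at the centre of its underside, z up. Brittle: chips if a finger presses over 45 N; grip with 20 to 30 N. May be absent.
- scale: Fixed white spring scale, origin on the table under the pan's centre. Base x -160 to 90 mm, y -90 to 90, 50 high. On its +y side a white post (y 72 to 90, x -10 to 10, top at 135) has two long black lines at z 65.5 and 72.5 mm, between which the pan's black pointer must rest. Record button on the -x end of the base.
- pan: Pan of the scale, 130 x 130 mm, axes as the scale's, origin at the centre of its top face; ticks mark 70 (x) by 100 mm (y) for the pile. Six rods, 8 mm thick, 60 high, at x +-47, y +-34 and x 0, y +-57, fence the pile loosely. Sinks 7 mm per 0.25 kg: top 111 mm over the scale's origin when empty, 76 with the pointer midway (1.25 kg), stop at 51. Pointer on +y side, 7 mm below the top.
- rec (a joint): Record button of the scale, m pressed down: 0 out, 0.006 fully in (about 5 N); counts as pressed beyond 0.004; springs back.
- rec_top (a point): Centre of the top of the grey record button, 28 mm across.
- tray: Fixed open blue plastic tray, 150 mm (x) by 230 mm (y), 25 mm high, walls and floor 5 mm thick; origin at the centre of its underside.
- nut: Bystander, leave alone: steel collar nut, 36 mm across, 16 mm high; origin on its underside.
- seal: Bystander, leave alone: black shaft seal ring, 48 mm across, 8 mm high; origin on its underside.
- plug: Bystander, leave alone: steel plug, 34 mm across, 24 mm high; origin on its underside.
- wrench: Bystander, leave alone: wrench lying flat; origin on its underside.
- gear: Bystander, leave alone: dark pump gear with a shaft stub, 60 mm across, 60 mm high; origin on its underside.
- oil: Bystander, leave alone: white bottle with a red cap, 60 mm across, 170 mm high; origin on its underside.
- tape: Bystander, leave alone: yellow tape roll, 90 mm across, 24 mm high; origin on its underside.
- driver: Bystander, leave alone: yellow and black cordless driver lying on its side, about 250 by 200 mm, 60 mm high; origin on its underside.
Mind the look-alikes: they are no part of the job. Leave any pink look-alike of the thin1 alone. Leave any red look-alike of the thick1 alone.

How it is judged:
On the way, in this order (a step that is already met when the one before it is completed fails the run):
1. the pointer rests between the two lines under a square pile in the middle of the pan, with the fingers off it (z of pan in the frame of scale between 0.0725 and 0.0795 m and linear speed of pan below 0.01 m/s and contact force between the fingers and thick1 below 0.3 N and contact force between the fingers and thin1 below 0.3 N and contact force between the fingers and thick2 below 0.3 N and contact force between the fingers and thin2 below 0.3 N and contact force between the fingers and thick3 below 0.3 N and contact force between the fingers and thin3 below 0.3 N and contact force between the fingers and pan below 0.3 N and ((horizontal distance between thick1 and pan below 0.008 m and angle between the y axis of thick1 and the y axis of pan, either way round below 0.12 rad and z of thick1 in the frame of pan above -0.003 m and (angle between thick1's own z axis and vertical below 0.08 rad or angle between thick1's own z axis and vertical above 3.06 rad)) or horizontal distance between thick1 and pan above 0.1 m) and ((horizontal distance between thin1 and pan below 0.008 m and angle between the y axis of thin1 and the y axis of pan, either way round below 0.12 rad and z of thin1 in the frame of pan above -0.003 m and (angle between thin1's own z axis and vertical below 0.08 rad or angle between thin1's own z axis and vertical above 3.06 rad)) or horizontal distance between thin1 and pan above 0.1 m) and ((horizontal distance between thick2 and pan below 0.008 m and angle between the y axis of thick2 and the y axis of pan, either way round below 0.12 rad and z of thick2 in the frame of pan above -0.003 m and (angle between thick2's own z axis and vertical below 0.08 rad or angle between thick2's own z axis and vertical above 3.06 rad)) or horizontal distance between thick2 and pan above 0.1 m) and ((horizontal distance between thin2 and pan below 0.008 m and angle between the y axis of thin2 and the y axis of pan, either way round below 0.12 rad and z of thin2 in the frame of pan above -0.003 m and (angle between thin2's own z axis and vertical below 0.08 rad or angle between thin2's own z axis and vertical above 3.06 rad)) or horizontal distance between thin2 and pan above 0.1 m) and ((horizontal distance between thick3 and pan below 0.008 m and angle between the y axis of thick3 and the y axis of pan, either way round below 0.12 rad and z of thick3 in the frame of pan above -0.003 m and (angle between thick3's own z axis and vertical below 0.08 rad or angle between thick3's own z axis and vertical above 3.06 rad)) or horizontal distance between thick3 and pan above 0.1 m) and ((horizontal distance between thin3 and pan below 0.008 m and angle between the y axis of thin3 and the y axis of pan, either way round below 0.12 rad and z of thin3 in the frame of pan above -0.003 m and (angle between thin3's own z axis and vertical below 0.08 rad or angle between thin3's own z axis and vertical above 3.06 rad)) or horizontal distance between thin3 and pan above 0.1 m)), for 0.4 s.
2. the record button is pressed while the pointer is between the lines (value of joint rec above 0.004 m and z of pan in the frame of scale between 0.0725 and 0.0795 m), for 0.05 s.
At the end, for the whole second after the job is handed in: Pan 31.5 to 38.5 mm down. Each plate present is at rest, either in the pile on the pan (within 8 mm of its centre, lengthwise within 0.12 rad of its y axis, tilted under 0.08 rad) or flat in the tray (tilted under 0.12 rad, underside less than 60 mm above the table) (z of pan in the frame of scale between 0.0725 and 0.0795 m and ((horizontal distance between thick1 and pan below 0.008 m and angle between the y axis of thick1 and the y axis of pan, either way round below 0.12 rad and z of thick1 in the frame of pan above -0.003 m and (angle between thick1's own z axis and vertical below 0.08 rad or angle between thick1's own z axis and vertical above 3.06 rad)) or (x of thick1 in the frame of tray between -0.07 and 0.07 m and y of thick1 in the frame of tray between -0.11 and 0.11 m and z of thick1 in the frame of tray below 0.06 m and (angle between thick1's own z axis and vertical below 0.12 rad or angle between thick1's own z axis and vertical above 3.02 rad))) and linear speed of each of thick1, thin1, thick2, thin2, thick3, thin3 below 0.02 m/s and ((horizontal distance between thin1 and pan below 0.008 m and angle between the y axis of thin1 and the y axis of pan, either way round below 0.12 rad and z of thin1 in the frame of pan above -0.003 m and (angle between thin1's own z axis and vertical below 0.08 rad or angle between thin1's own z axis and vertical above 3.06 rad)) or (x of thin1 in the frame of tray between -0.07 and 0.07 m and y of thin1 in the frame of tray between -0.11 and 0.11 m and z of thin1 in the frame of tray below 0.06 m and (angle between thin1's own z axis and vertical below 0.12 rad or angle between thin1's own z axis and vertical above 3.02 rad))) and ((horizontal distance between thick2 and pan below 0.008 m and angle between the y axis of thick2 and the y axis of pan, either way round below 0.12 rad and z of thick2 in the frame of pan above -0.003 m and (angle between thick2's own z axis and vertical below 0.08 rad or angle between thick2's own z axis and vertical above 3.06 rad)) or (x of thick2 in the frame of tray between -0.07 and 0.07 m and y of thick2 in the frame of tray between -0.11 and 0.11 m and z of thick2 in the frame of tray below 0.06 m and (angle between thick2's own z axis and vertical below 0.12 rad or angle between thick2's own z axis and vertical above 3.02 rad))) and ((horizontal distance between thin2 and pan below 0.008 m and angle between the y axis of thin2 and the y axis of pan, either way round below 0.12 rad and z of thin2 in the frame of pan above -0.003 m and (angle between thin2's own z axis and vertical below 0.08 rad or angle between thin2's own z axis and vertical above 3.06 rad)) or (x of thin2 in the frame of tray between -0.07 and 0.07 m and y of thin2 in the frame of tray between -0.11 and 0.11 m and z of thin2 in the frame of tray below 0.06 m and (angle between thin2's own z axis and vertical below 0.12 rad or angle between thin2's own z axis and vertical above 3.02 rad))) and ((horizontal distance between thick3 and pan below 0.008 m and angle between the y axis of thick3 and the y axis of pan, either way round below 0.12 rad and z of thick3 in the frame of pan above -0.003 m and (angle between thick3's own z axis and vertical below 0.08 rad or angle between thick3's own z axis and vertical above 3.06 rad)) or (x of thick3 in the frame of tray between -0.07 and 0.07 m and y of thick3 in the frame of tray between -0.11 and 0.11 m and z of thick3 in the frame of tray below 0.06 m and (angle between thick3's own z axis and vertical below 0.12 rad or angle between thick3's own z axis and vertical above 3.02 rad))) and ((horizontal distance between thin3 and pan below 0.008 m and angle between the y axis of thin3 and the y axis of pan, either way round below 0.12 rad and z of thin3 in the frame of pan above -0.003 m and (angle between thin3's own z axis and vertical below 0.08 rad or angle between thin3's own z axis and vertical above 3.06 rad)) or (x of thin3 in the frame of tray between -0.07 and 0.07 m and y of thin3 in the frame of tray between -0.11 and 0.11 m and z of thin3 in the frame of tray below 0.06 m and (angle between thin3's own z axis and vertical below 0.12 rad or angle between thin3's own z axis and vertical above 3.02 rad)))); the robot touches nothing.
It fails at once if a finger and a plate press on each other too hard: the fingers' total force on a plate above 90 N (45 N a finger) (contact force between the fingers and thick1 above 90 N or contact force between the fingers and thin1 above 90 N or contact force between the fingers and thick2 above 90 N or contact force between the fingers and thin2 above 90 N or contact force between the fingers and thick3 above 90 N or contact force between the fingers and thin3 above 90 N).
It fails at once if the pan is knocked or pressed with more than 35 N (contact force between pan and anything else above 35 N).
It fails at once if a plate is dropped over the pan (falls free at more than 0.55 m/s, that is from over 15 mm) ((contact force between thick1 and anything else below 0.2 N and linear speed of thick1 above 0.55 m/s and horizontal distance between thick1 and pan below 0.06 m) or (contact force between thin1 and anything else below 0.2 N and linear speed of thin1 above 0.55 m/s and horizontal distance between thin1 and pan below 0.06 m) or (contact force between thick2 and anything else below 0.2 N and linear speed of thick2 above 0.55 m/s and horizontal distance between thick2 and pan below 0.06 m) or (contact force between thin2 and anything else below 0.2 N and linear speed of thin2 above 0.55 m/s and horizontal distance between thin2 and pan below 0.06 m) or (contact force between thick3 and anything else below 0.2 N and linear speed of thick3 above 0.55 m/s and horizontal distance between thick3 and pan below 0.06 m) or (contact force between thin3 and anything else below 0.2 N and linear speed of thin3 above 0.55 m/s and horizontal distance between thin3 and pan below 0.06 m)).
It fails at once if the pan is pushed to its stop (more than 57 mm down) (z of pan in the frame of scale below 0.054 m).
It fails at once if a bystander is shifted by more than 50 mm (distance of any of nut, seal, plug, wrench, gear, oil, tape, driver from where it was at the start of the episode above 0.05 m).
Of thick1, thin1, thick2, thin2, thick3, thin3 only 5 to 6 are there at a start; the rules pass over those that are not, and their reading is None.
At some moment in a run one of thick1, thin1, thick2, thin2, thick3, thin3 may be knocked a few centimetres aside while the robot is not near it.
It also fails if it takes over 210 s, if anything falls off the work surface, if the arm or the gripper's body presses on something with over 40 N, if the wrist force passes 120 N, or if a joint passes its speed limit or range.

## Robot

A 7-joint arm with a two-finger parallel gripper is mounted at the origin on the work surface. World frame = base frame: x ahead of the robot, y to its left, z up, the work surface at z = 0. Lengths are in m, angles in rad, forces in N, time in s.
With the tool pointing down it reaches from about 0.425 to 0.95 m from the base axis. Payload 16.7 kg.
Tool frame: the origin (TCP) lies between the finger pads; the fingertips stand manip.tips_ahead ahead of it and the grasp point (between the pads) lies 5 mm behind it (manip.tips_ahead is the distance from the TCP to the fingertips, in m); z points along the fingers, y is the line along which they close (so a half turn about z gives the same grasp; the last joint's range is limited). The gripper opens to 94 mm and grips with 3 to 60 N. Pads are 16 mm wide; open, the fingers measure 119 mm over their backs; the gripper's body (75 mm by 177 mm) begins 78 mm behind the grasp point.
Start: joints at [1.137, 0.426, 0.074, 1.606, -0.034, 1.111, -0.067], TCP at [0.19, -0.648, 0.219] pointing down, gripper open.
Joint ranges: [-2.85, 2.85], [-0.5, 2.14], [-1.23, 1.37], [0.21, 2.46], [-1.02, 4.16], [0.16, 2.05], [-2.73, 2.73]. Speed limits (rad/s): [1.89, 1.89, 2.39, 2.39, 3.01, 3.01, 3.01].

## Interface

Orientations are given as a unit quaternion [w, x, y, z].
In Python, from rig import manip gives the robot as it stands.
- The arm moves only by the tool jog_arm, never from a script. Its argument "commands" is one flat list of numbers, 7 for each row, row after row: the turn, a rotation vector about the tool's x, y, z as a fraction of full scale, then the shift along the tool's x, y, z as a fraction of full scale, then the finger opening in mm, from 0 to 94. A call has exactly 5 rows; each row is the pose to reach, as a shift and turn from the pose commanded when the call began, along the tool's axes at that moment; what a row does not reach only later rows make up. Full scale, the value 1, is 50 cm for a shift and 120 degrees for a turn. A row lasts 1/10 s, in which the tool goes at most 50 mm and 8.59 degrees, less where a joint would pass 70% of its speed; a pose out of reach is approached as far as the arm can. A call with a number of a shift or a turn outside -1 to 1 is refused whole. A call with a gripper value outside its range is refused whole. The fingers move at their own pace and stop on an object; the grip force is fixed at half the most. Time passes only in rows, so rows that repeat a pose let the fingers close, or fill a call up. It gives the time, the measured TCP pose, the force, the opening and the grip force at its end, in the units of the state.
- manip.get_obs(): the state, without advancing time (a new reading comes with each control period).
- manip.camera(name): name is "side" or "top"; returns the picture (420x560x3 uint8, blue, green, red); there is no depth.
- manip.camera_info(name): a dict with "fx", "fy", "cx", "cy" (pixels), "dist" ([k1, k2, p1, p2, k3] as OpenCV has them; the pictures are not rectified), "eye" and "orientation" of the camera in the world. Camera axes: x right, y down, z forward; pixel columns grow to the right and rows downward; lengths in m; the calibration is good to about 2 mm. A picture is of the moment at which its call begins. camera_info takes no time and is no camera call.
- manip.close_job(): hands the job in; it is judged then, once.
Trained networks look in the newest picture that a camera, given by its name, has taken for a name from the list of things; names that differ only in an ending like _2 or _b are one class to them, and where a whole thing is asked for, a point or a joint stands for the part that bears it (a point fixed in the world has none). Each returns a list of dicts, best first, with "conf" (0 to 1); they miss things now and then, are a little off and sometimes report something else, mostly with a low value. They report only what shows in the picture. A call takes as long as a camera call. They do not tell look-alikes from the thing itself.
- manip.look_for(query, camera): "xy" ([column, row] as shares, 0 to 1, of the picture: columns of its width, rows of its height, amid what is visible of it).
The state is a dict: "t": time; "joint_positions": joint angles; "joint_vel": joint speeds; "joint_efforts": joint torques, N m; "tool_pos": TCP position; "ee_rot": TCP orientation; "wrist_force": force on the tool from outside, world axes, zero at the start; "moment": the same for the moment, N m; "gripper_width": finger opening in m; "gripper_force": force on a finger pad.
Only numpy, scipy, OpenCV 4.12 (cv2) and the standard library are available. Lean on these libraries where they do the work, as an engineer would, in place of code of your own. Each camera call takes 0.05 s, during which the arm holds its last target. There are 200 camera calls.

## Working session

There is one attempt and no reset: what is moved stays moved. The work goes in short steps, Python scripts to look and compute and a tool call to move; the robot and the scene stay as the last step left them, time stands still between calls to the robot, and variables do not carry over. Pictures are saved under pics/ and viewed, at most 14 in all, crops included, and the job is handed in when it is done.

Besides the shell and the picture viewer there is one more tool, called after "Call:" by a JSON object that holds its "api" and its "payload", one argument or row to a line. jog_arm: Moves the arm, as the interface text tells. Shift numbers are shares of 50 cm and turn numbers shares of 120 degrees, none past 1 either way. Its arguments: {"type":"object","properties":{"commands":{"type":"array","items":{"type":"number"}}},"required":["commands"]}

```bash
mkdir -p pics; ls; python3 - <<'E'
from rig import manip
import cv2
print(manip.tips_ahead); print(manip.get_obs())
for c in("top","side"):
    cv2.imwrite(f"pics/{c}0.png",manip.camera(c)); print(manip.camera_info(c))
E
```

```text
pics
0.014
{'t': 0.0, 'joint_positions': array([ 1.13650119,  0.42673124,  0.07387837,  1.6065985 , -0.03411044,
        1.11077699, -0.06710288]), 'joint_vel': array([-6.22850008e-04, -1.18306632e-04,  1.28205947e-03, -1.86978913e-03,
        1.64555910e-03, -8.16763065e-06, -4.31596823e-04]), 'joint_efforts': array([-8.71138673e-04, -9.35822010e+01,  3.66574913e+00, -4.54192901e+01,
       -4.89557139e-02,  2.03698600e-02,  2.78121206e-04]), 'tool_pos': array([ 0.18949187, -0.64742961,  0.21878068]), 'ee_rot': array([-6.12031426e-04,  9.89882929e-01,  1.41885144e-01, -1.35602691e-04]), 'wrist_force': array([ 0.2206028 , -0.29552967, -0.14689179]), 'moment': array([ 0.03721412,  0.00322847, -0.02351753]), 'gripper_force': 0.0, 'gripper_width': 0.09414162255879831}
{'fx': 382.20290478560094, 'fy': 382.20290478560094, 'cx': 276.68886184290596, 'cy': 205.79736927652186, 'dist': array([-0.10056755,  0.        ,  0.        ,  0.        ,  0.        ]), 'eye': array([ 0.28455255, -0.04088294,  1.1330387 ]), 'orientation': array([ 0.07556409, -0.70020381,  0.70774696, -0.05566799])}
{'fx': 381.5650234835904, 'fy': 381.5650234835904, 'cx': 273.72475895867456, 'cy': 210.4240710614753, 'dist': array([-0.10298662,  0.        ,  0.        ,  0.        ,  0.        ]), 'eye': array([0.3033758 , 0.70950607, 0.91041777]), 'orientation': array([ 0.04503374, -0.10730882,  0.92375969, -0.36486274])}
```

View pics/top0.png

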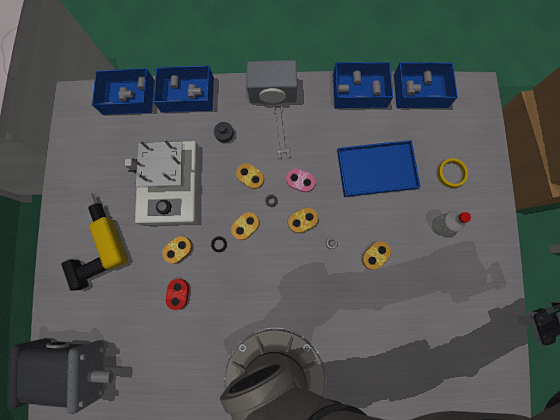

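View pics/side0.png

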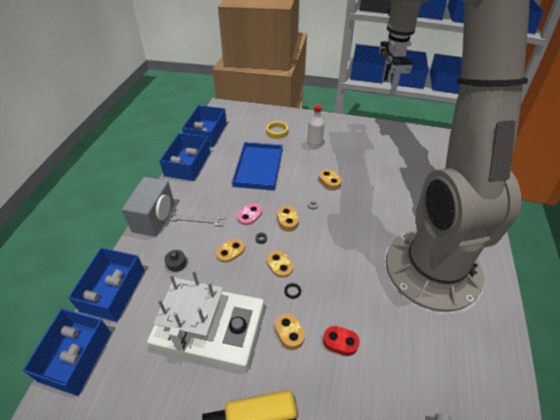

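Top view: five bronze plates at about (250,176), (245,226), (303,220), (177,250), (377,256). The pink one at (300,180) and the red one at (177,294) are look-alikes. The pan is at (160,163), the button at (164,207) and the tray at (379,168). Side view: the same plates at (230,250), (280,264), (288,217), (290,330), (330,180).

```bash
cat > h.py <<'E'
from rig import manip
import cv2, numpy as np
from scipy.spatial.transform import Rotation as R
def cam(c):
    i=manip.camera_info(c); K=np.array([[i['fx'],0,i['cx']],[0,i['fy'],i['cy']],[0,0,1]])
    return K,i['dist'],i['eye'],R.from_quat(np.roll(i['orientation'],-1)).as_matrix()
C={c:cam(c) for c in("top","side")}
def ray(c,p):
    K,d,e,M=C[c]; n=cv2.undistortPoints(np.array([[p]],float),K,d)[0,0]
    v=M@np.array([*n,1]); return e,v/np.linalg.norm(v)
def atz(c,p,z):
    e,v=ray(c,p); return e+v*(z-e[2])/v[2]
def proj(c,P):
    K,d,e,M=C[c]; return cv2.projectPoints((np.atleast_2d(P)-e)@M,np.zeros(3),np.zeros(3),K,d)[0][:,0]
def tri(pt,ps):
    A=np.zeros((3,3));b=np.zeros(3)
    for c,p in(("top",pt),("side",ps)):
        e,v=ray(c,p);Q=np.eye(3)-np.outer(v,v);A+=Q;b+=Q@e
    X=np.linalg.solve(A,b); return X
def discs(c,im):
    """plates in picture: list of two sub-pixel disc centres (bronze only)"""
    s=4; big=cv2.resize(im,None,fx=s,fy=s,interpolation=cv2.INTER_CUBIC); h=cv2.cvtColor(big,cv2.COLOR_BGR2HSV)
    m=cv2.inRange(h,(12,110,90),(30,255,255))
    cs,hi=cv2.findContours(m,cv2.RETR_CCOMP,cv2.CHAIN_APPROX_NONE); out=[]
    for k,q in enumerate(cs):
        if hi[0][k][3]>=0 or cv2.contourArea(q)<1500: continue
        hs=[]; j=hi[0][k][2]
        while j>=0:
            a=cv2.contourArea(cs[j])
            if a>200: M=cv2.moments(cs[j]); hs.append((a,((M['m10']/M['m00']+.5)/s-.5,(M['m01']/M['m00']+.5)/s-.5)))
            j=hi[0][j][0]
        hs.sort(reverse=True)
        if len(hs)>=2: out.append([np.array(x[1]) for x in hs[:2]])
    return out
def plates():
    ims={c:manip.camera(c) for c in C}; D={c:discs(c,ims[c]) for c in C}; res=[]
    for t in D["top"]:
        g=atz("top",(t[0]+t[1])/2,.018)
        best=None
        for s in D["side"]:
            g2=atz("side",(s[0]+s[1])/2,.018)
            if np.hypot(*(g-g2)[:2])<.03: best=s
        if best is None: res.append((g,None,t)); continue
        s=best
        if np.linalg.norm(atz("side",s[0],.018)-atz("top",t[0],.018))>np.linalg.norm(atz("side",s[1],.018)-atz("top",t[0],.018)): s=s[::-1]
        A,B=tri(t[0],s[0]),tri(t[1],s[1]); res.append(((A+B)/2,B-A,t))
    return res,ims
def show(res):
    for X,d,t in res:
        print(np.round(X,4), 'px',np.round((t[0]+t[1])/2,1), None if d is None else ('yaw %.1f'%(np.degrees(np.arctan2(d[1],d[0]))%180),'len %.4f'%np.linalg.norm(d)))
E
python3 - <<'E'
from h import *
r,ims=plates(); show(r)
cv2.imwrite("pics/a.png",cv2.resize(ims["top"][130:235,110:250],None,fx=5.6,fy=5.6,interpolation=cv2.INTER_CUBIC))
cv2.imwrite("pics/b.png",cv2.resize(ims["side"][260:370,140:280],None,fx=5.4,fy=5.4,interpolation=cv2.INTER_CUBIC))
for q in("rec_top","tray","pan"): print(q,[ (np.round(np.array(x['xy'])*[560,420],1),x['conf']) for x in manip.look_for(q,"top")[:2]],[ (np.round(np.array(x['xy'])*[560,420],1),x['conf']) for x in manip.look_for(q,"side")[:2]])
E
```

```text
[ 0.346  -0.298   0.0244] px [376.7 254.9] ('yaw 135.0', 'len 0.0421')
[0.368  0.2868 0.0246] px [175.9 249.3] ('yaw 128.9', 'len 0.0418')
[0.4389 0.0856 0.0118] px [244.6 225.2] ('yaw 133.8', 'len 0.0413')
[ 0.452  -0.086   0.0242] px [302.6 219.6] ('yaw 115.6', 'len 0.0415')
[0.592  0.0722 0.0124] px [249.4 175.2] ('yaw 53.9', 'len 0.0421')
rec_top [(array([162.9, 206.7]), 0.48)] [(array([234.7, 324.3]), 0.45)]
tray [(array([378.5, 168.5]), 0.97)] [(array([258.3, 167.3]), 0.76)]
pan [(array([157.7, 161.6]), 0.73), (array([379.4, 169.4]), 0.29)] [(array([192.1, 304.5]), 0.7)]
```

View pics/a.png

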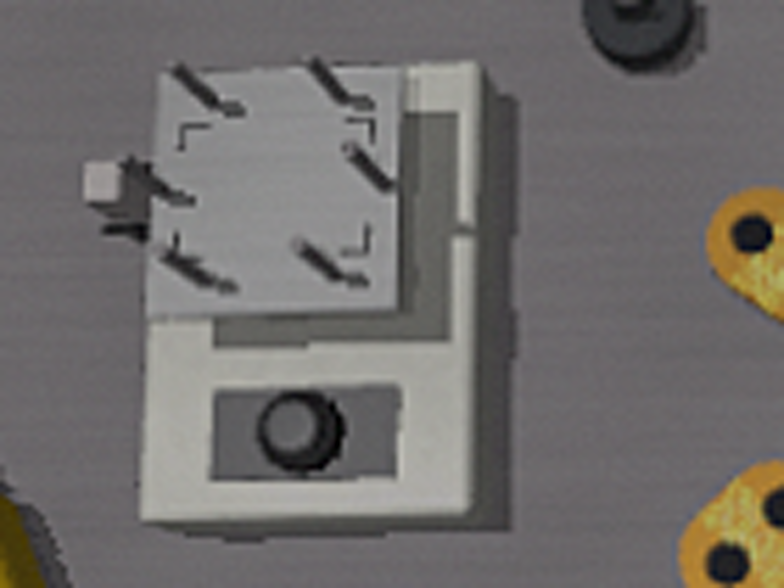

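View pics/b.png

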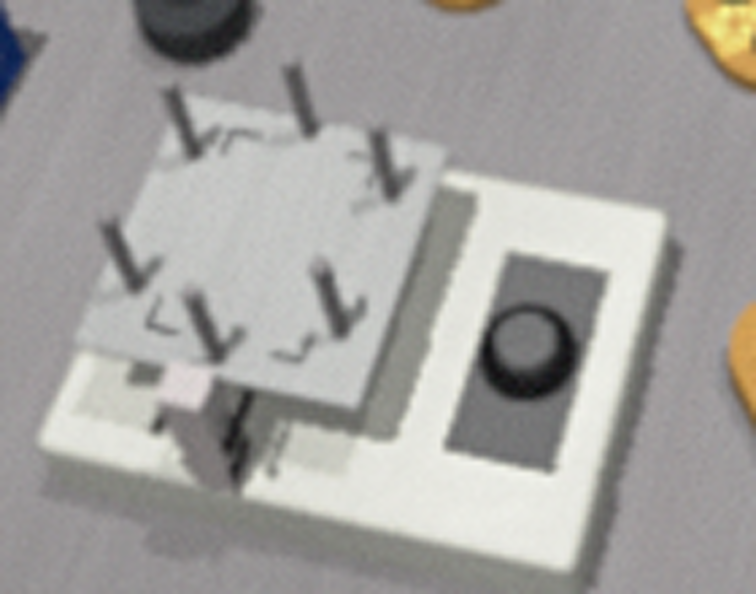

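Top crop: pan corners (158,72), (405,68), (402,308), (148,320); base corners (481,63), (470,513), (141,519); button top (295,425). Side crop: pan corners (190,93), (447,150), (360,408), (75,345); base corners (665,210), (578,572), (40,445); button top (527,343). The plates come out as three thick and two thin.

```bash
cat > cal.py <<'E'
from h import *
from scipy.optimize import least_squares
T=lambda p:((np.array(p)+.5)/5.6-.5)+[110,130]
S=lambda p:((np.array(p)+.5)/5.4-.5)+[140,260]
a=.065;H=.111
obs=[("top",T(p),q) for p,q in [((158,72),(a,a,H)),((405,68),(a,-a,H)),((402,308),(-a,-a,H)),((148,320),(-a,a,H)),((481,63),(.09,-.09,.05)),((470,513),(-.16,-.09,.05)),((141,519),(-.16,.09,.05)),((180,126),(.035,.05,H)),((373,122),(.035,-.05,H)),((367,252),(-.035,-.05,H))]]
obs+=[("side",S(p),q) for p,q in [((190,93),(a,-a,H)),((447,150),(-a,-a,H)),((360,408),(-a,a,H)),((75,345),(a,a,H)),((665,210),(-.16,-.09,.05)),((578,572),(-.16,.09,.05)),((40,445),(.09,.09,.05))]]
def W(x,q):
    c,s=np.cos(x[2]),np.sin(x[2]); return np.array([x[0]+c*q[0]-s*q[1],x[1]+s*q[0]+c*q[1],q[2]])
f=lambda x:np.concatenate([proj(c,W(x,q))[0]-p for c,p,q in obs])
s=least_squares(f,[.62,.32,0],loss="soft_l1"); print("scale",np.round(s.x,4),np.degrees(s.x[2])); print(np.round(f(s.x).reshape(-1,2),1).tolist())
B=tri(T((295,425)),S((527,343))); print("button",B)
c,si=np.cos(s.x[2]),np.sin(s.x[2]); print("local",np.array([[c,si],[-si,c]])@(B[:2]-s.x[:2]))
im=manip.camera("top"); h=cv2.cvtColor(im,cv2.COLOR_BGR2HSV); m=cv2.inRange(h,(100,120,50),(125,255,255)); m[:120]=0
q=max(cv2.findContours(m,0,1)[0],key=cv2.contourArea); box=cv2.boxPoints(cv2.minAreaRect(q))
P=np.array([atz("top",p,.025) for p in box]); print("tray",box.tolist(),P.round(3).tolist(),P.mean(0)); 
for i in range(2): d=P[i+1]-P[i]; print(np.linalg.norm(d),np.degrees(np.arctan2(d[1],d[0])))
E
python3 cal.py
```

```text
scale [0.6038 0.3218 0.0163] 0.934786663401955
[[-0.2, 0.3], [-0.3, -1.0], [-1.1, 0.3], [-0.7, -0.3], [-0.1, -1.2], [0.3, 0.3], [-1.1, 0.8], [0.4, 0.3], [-0.1, -0.4], [0.2, 0.1], [-0.5, -0.3], [1.5, -0.9], [0.3, 0.1], [-0.4, -0.5], [2.0, -0.6], [-0.1, 0.0], [-1.4, -0.2]]
button [0.49058312 0.32000467 0.06518216]
local [-1.13248742e-01  4.11833337e-05]
tray [[336.6189270019531, 147.69781494140625], [414.1255187988281, 138.75473022460938], [419.7751770019531, 187.71823120117188], [342.2685852050781, 196.66131591796875]] [[0.67, -0.194, 0.025], [0.697, -0.434, 0.025], [0.542, -0.439, 0.025], [0.518, -0.205, 0.025]] [ 0.60688957 -0.31790269  0.025     ]
0.24173726619831895 -83.67776896420494
0.15463335782647 -178.38362692538206
```

```bash
cat > plan.py <<'E'
from h import *
PAN=(.6038,.3218,90.93); 
def tr(y,yaw=4.5):
    c,s=np.cos(np.radians(yaw)),np.sin(np.radians(yaw)); return (.605-s*y,-.317+c*y,90+yaw)
def Rt(yaw):
    return R.from_euler('z',yaw,degrees=True)*R.from_euler('x',180,degrees=True)
def plan(wps,dec=3):
    """wps: (x,y,z,toolx_yaw or None,width[,maxstep])"""
    o=manip.get_obs(); p=o['tool_pos'].copy(); q=R.from_quat(np.roll(o['ee_rot'],-1))
    x=q.as_matrix()[:,0]; cy=np.degrees(np.arctan2(x[1],x[0])); lastyaw=cy
    print('now',p.round(4),'yaw %.1f'%cy,'q7 %.2f'%o['joint_positions'][6],'F',o['wrist_force'].round(1),'w %.4f'%o['gripper_width'],'t %.1f'%o['t'])
    for w in wps:
        P=np.array(w[:3]); yaw=w[3]
        if yaw is None: yaw=lastyaw
        else:
            nat=np.degrees(np.arctan2(P[1],P[0]))+90
            yaw=nat+(yaw-nat+90)%180-90
        step=w[5] if len(w)>5 else .2
        n=max(1,int(np.ceil(np.linalg.norm(P-p)/step-1e-3)),int(np.ceil((abs(yaw-lastyaw)-2)/34)))
        p0=p.copy(); y0=lastyaw
        for k in range(1,n+1):
            tp=p0+(P-p0)*k/n; ty=y0+(yaw-y0)*k/n
            rv=(q.inv()*Rt(ty)).as_rotvec(degrees=True)/120; sh=q.inv().apply(tp-p)/.5
            rv,sh=rv.round(dec),sh.round(dec)
            print('turn',(rv+0).tolist(),'shift',(sh+0).tolist(),'x.5',(sh/2+0).round(3).tolist(),'w',w[4],'->',tp.round(3),round(ty,1))
            p=p+q.apply(sh*.5); q=q*R.from_rotvec(rv*120,degrees=True)
        lastyaw=yaw
E
python3 - <<'E'
from plan import *
plan([(.346,-.298,.2,135,94),(.346,-.298,.06,None,94),(.346,-.298,.018,None,94)])
E
```

```text
now [ 0.1896 -0.6477  0.2195] yaw 16.3 q7 -0.07 F [ 0.6 -0.5 -0.4] w 0.0939 t 0.6
turn [0.0, 0.0, -0.247] shift [0.124, -0.146, 0.01] x.5 [0.062, -0.073, 0.005] w 94 -> [ 0.229 -0.56   0.215] 46.0
turn [0.0, 0.0, -0.248] shift [0.18, -0.065, 0.009] x.5 [0.09, -0.032, 0.004] w 94 -> [ 0.268 -0.473  0.21 ] 75.7
turn [0.0, 0.0, -0.247] shift [0.189, 0.033, 0.01] x.5 [0.094, 0.016, 0.005] w 94 -> [ 0.307 -0.385  0.205] 105.3
turn [0.0, 0.0, -0.247] shift [0.148, 0.121, 0.01] x.5 [0.074, 0.06, 0.005] w 94 -> [ 0.346 -0.298  0.2  ] 135.0
turn [0.0, 0.0, 0.0] shift [0.0, 0.0, 0.28] x.5 [0.0, 0.0, 0.14] w 94 -> [ 0.346 -0.298  0.06 ] 135.0
turn [0.0, 0.0, 0.0] shift [0.0, 0.0, 0.084] x.5 [0.0, 0.0, 0.042] w 94 -> [ 0.346 -0.298  0.018] 135.0
```

Call:
{"api": "jog_arm", "payload": {
  "commands": [0, 0, -0.062, 0.031, -0.037, 0.002, 94, 0, 0, -0.124, 0.062, -0.073, 0.005, 94, 0, 0, -0.186, 0.093, -0.11, 0.008, 94, 0, 0, -0.247, 0.124, -0.146, 0.01, 94, 0, 0, -0.247, 0.124, -0.146, 0.01, 94]
}}

```text
t: 1.05
tool_pos: [0.2304, -0.5579, 0.2147]
ee_rot: [-0.0, 0.919, 0.394, 0.0]
wrist_force: [0.4, 0.0, 0.4]
gripper_width: 0.0941
gripper_force: 0.0
```

Call:
{"api": "jog_arm", "payload": {
  "commands": [0, 0, -0.248, 0.18, -0.065, 0.009, 94, 0, 0, -0.248, 0.18, -0.065, 0.009, 94, 0, 0, -0.248, 0.18, -0.065, 0.009, 94, 0, 0, -0.248, 0.18, -0.065, 0.009, 94, 0, 0, -0.248, 0.18, -0.065, 0.009, 94]
}}

```text
t: 1.55
tool_pos: [0.2678, -0.4734, 0.2103]
ee_rot: [0.0, 0.79, 0.614, -0.0]
wrist_force: [0.3, 0.1, 0.7]
gripper_width: 0.0942
gripper_force: 0.0
```

Call:
{"api": "jog_arm", "payload": {
  "commands": [0, 0, -0.247, 0.189, 0.033, 0.01, 94, 0, 0, -0.247, 0.189, 0.033, 0.01, 94, 0, 0, -0.247, 0.189, 0.033, 0.01, 94, 0, 0, -0.247, 0.189, 0.033, 0.01, 94, 0, 0, -0.247, 0.189, 0.033, 0.01, 94]
}}

```text
t: 2.05
tool_pos: [0.3071, -0.3859, 0.2051]
ee_rot: [0.0, 0.607, 0.795, 0.0]
wrist_force: [-0.4, -0.2, -0.2]
gripper_width: 0.0942
gripper_force: 0.0
```

Call:
{"api": "jog_arm", "payload": {
  "commands": [0, 0, -0.247, 0.148, 0.121, 0.01, 94, 0, 0, -0.247, 0.148, 0.121, 0.01, 94, 0, 0, -0.247, 0.148, 0.121, 0.01, 94, 0, 0, -0.247, 0.148, 0.121, 0.01, 94, 0, 0, -0.247, 0.148, 0.121, 0.01, 94]
}}

```text
t: 2.55
tool_pos: [0.3459, -0.2985, 0.2]
ee_rot: [0.0, 0.384, 0.923, 0.0]
wrist_force: [0.2, -0.9, -0.9]
gripper_width: 0.0938
gripper_force: 0.0
```

Call:
{"api": "jog_arm", "payload": {
  "commands": [0, 0, 0, 0, 0, 0.28, 94, 0, 0, 0, 0, 0, 0.28, 94, 0, 0, 0, 0, 0, 0.28, 94, 0, 0, 0, 0, 0, 0.28, 94, 0, 0, 0, 0, 0, 0.28, 94]
}}

```text
t: 3.05
tool_pos: [0.3459, -0.2983, 0.0605]
ee_rot: [-0.001, 0.384, 0.923, 0.0]
wrist_force: [-0.1, 0.2, 0.5]
gripper_width: 0.0942
gripper_force: 0.0
```

Call:
{"api": "jog_arm", "payload": {
  "commands": [0, 0, 0, 0, 0, 0.03, 94, 0, 0, 0, 0, 0, 0.06, 94, 0, 0, 0, 0, 0, 0.084, 94, 0, 0, 0, 0, 0, 0.084, 94, 0, 0, 0, 0, 0, 0.084, 94]
}}

```text
t: 3.55
tool_pos: [0.3464, -0.2986, 0.019]
ee_rot: [0.001, 0.383, 0.924, -0.0]
wrist_force: [-0.1, -0.5, 0.5]
gripper_width: 0.0945
gripper_force: 0.0
```

Call:
{"api": "jog_arm", "payload": {
  "commands": [0, 0, 0, 0, 0, 0, 40, 0, 0, 0, 0, 0, 0, 40, 0, 0, 0, 0, 0, 0, 40, 0, 0, 0, 0, 0, 0, 40, 0, 0, 0, 0, 0, 0, 40]
}}

```text
t: 4.05
tool_pos: [0.346, -0.2981, 0.0181]
ee_rot: [0.0, 0.383, 0.924, 0.0]
wrist_force: [-1.1, 0.9, 4.1]
gripper_width: 0.06
gripper_force: 30.0
```

```bash
python3 - <<'E'
from plan import *
t=tr(-.053)
plan([(.346,-.298,.15,None,40),(t[0],t[1],.15,t[2],40),(t[0],t[1],.035,None,40),(t[0],t[1],.0245,None,40)])
E
```

```text
now [ 0.346  -0.2981  0.0181] yaw 135.0 q7 1.11 F [-1.1  0.9  4.1] w 0.0600 t 4.0
turn [0.0, 0.0, 0.0] shift [0.0, 0.0, -0.264] x.5 [0.0, 0.0, -0.132] w 40 -> [ 0.346 -0.298  0.15 ] 135.0
turn [0.0, 0.0, 0.169] shift [-0.237, 0.135, 0.0] x.5 [-0.118, 0.068, 0.0] w 40 -> [ 0.478 -0.334  0.15 ] 114.7
turn [0.0, 0.0, 0.168] shift [-0.175, 0.209, 0.0] x.5 [-0.088, 0.104, 0.0] w 40 -> [ 0.609 -0.37   0.15 ] 94.5
turn [0.0, 0.0, 0.0] shift [0.0, 0.0, 0.23] x.5 [0.0, 0.0, 0.115] w 40 -> [ 0.609 -0.37   0.035] 94.5
turn [0.0, 0.0, 0.0] shift [0.0, 0.0, 0.021] x.5 [0.0, 0.0, 0.01] w 40 -> [ 0.609 -0.37   0.024] 94.5
```

Call:
{"api": "jog_arm", "payload": {
  "commands": [0, 0, 0, 0, 0, -0.066, 40, 0, 0, 0, 0, 0, -0.132, 40, 0, 0, 0, 0, 0, -0.198, 40, 0, 0, 0, 0, 0, -0.264, 40, 0, 0, 0, 0, 0, -0.264, 40]
}}

```text
t: 4.55
tool_pos: [0.3473, -0.2992, 0.1534]
ee_rot: [0.002, 0.383, 0.924, -0.001]
wrist_force: [-0.1, -0.4, -6.2]
gripper_width: 0.0598
gripper_force: 30.0
```

Call:
{"api": "jog_arm", "payload": {
  "commands": [0, 0, 0.042, -0.059, 0.034, 0, 40, 0, 0, 0.085, -0.118, 0.068, 0, 40, 0, 0, 0.127, -0.178, 0.101, 0, 40, 0, 0, 0.169, -0.237, 0.135, 0, 40, 0, 0, 0.169, -0.237, 0.135, 0, 40]
}}

```text
t: 5.05
tool_pos: [0.4808, -0.3338, 0.1482]
ee_rot: [-0.0, 0.54, 0.842, 0.001]
wrist_force: [1.2, -0.3, -5.1]
gripper_width: 0.0597
gripper_force: 30.0
```

Call:
{"api": "jog_arm", "payload": {
  "commands": [0, 0, 0.042, -0.044, 0.052, 0, 40, 0, 0, 0.084, -0.088, 0.104, 0, 40, 0, 0, 0.126, -0.131, 0.157, 0, 40, 0, 0, 0.168, -0.175, 0.209, 0, 40, 0, 0, 0.168, -0.175, 0.209, 0, 40]
}}

```text
t: 5.55
tool_pos: [0.6117, -0.3692, 0.1475]
ee_rot: [-0.001, 0.679, 0.734, 0.0]
wrist_force: [1.4, 0.2, -5.6]
gripper_width: 0.0596
gripper_force: 30.0
```

Call:
{"api": "jog_arm", "payload": {
  "commands": [0, 0, 0, 0, 0, 0.06, 40, 0, 0, 0, 0, 0, 0.12, 40, 0, 0, 0, 0, 0, 0.18, 40, 0, 0, 0, 0, 0, 0.23, 40, 0, 0, 0, 0, 0, 0.23, 40]
}}

```text
t: 6.05
tool_pos: [0.6054, -0.3684, 0.0298]
ee_rot: [-0.004, 0.678, 0.735, -0.001]
wrist_force: [-0.6, 0.8, -5.0]
gripper_width: 0.0598
gripper_force: 30.0
```

Call:
{"api": "jog_arm", "payload": {
  "commands": [0, 0, 0, 0, 0, 0.006, 40, 0, 0, 0, 0, 0, 0.011, 40, 0, 0, 0, 0, 0, 0.016, 40, 0, 0, 0, 0, 0, 0.021, 40, 0, 0, 0, 0, 0, 0.021, 40]
}}

```text
t: 6.55
tool_pos: [0.6089, -0.37, 0.0246]
ee_rot: [0.0, 0.678, 0.735, 0.0]
wrist_force: [-0.2, -0.3, -5.1]
gripper_width: 0.0595
gripper_force: 30.0
```

Call:
{"api": "jog_arm", "payload": {
  "commands": [0, 0, 0, 0, 0, 0, 74, 0, 0, 0, 0, 0, 0, 74, 0, 0, 0, 0, 0, 0, 74, 0, 0, 0, 0, 0, 0, 74, 0, 0, 0, 0, 0, 0, 74]
}}

```text
t: 7.05
tool_pos: [0.609, -0.37, 0.0246]
ee_rot: [0.0, 0.678, 0.735, 0.0]
wrist_force: [0.9, -0.1, -0.6]
gripper_width: 0.0741
gripper_force: 0.0
```

Call:
{"api": "jog_arm", "payload": {
  "commands": [0, 0, 0, 0, 0, -0.06, 74, 0, 0, 0, 0, 0, -0.12, 74, 0, 0, 0, 0, 0, -0.21, 74, 0, 0, 0, 0, 0, -0.3, 74, 0, 0, 0, 0, 0, -0.3, 74]
}}

```text
t: 7.55
tool_pos: [0.6117, -0.3713, 0.1816]
ee_rot: [0.005, 0.679, 0.735, 0.001]
wrist_force: [0.1, -0.8, 0.0]
gripper_width: 0.0742
gripper_force: 0.0
```

```bash
python3 - <<'E'
from plan import *
r,ims=plates(); show(r); cv2.imwrite("pics/c.png",ims["side"])
D=min(r,key=lambda x:np.hypot(*(x[0][:2]-[.452,-.086]))); d=D[1]; X=D[0]; yaw=np.degrees(np.arctan2(d[1],d[0]))
plan([(X[0],X[1],.17,yaw,94),(X[0],X[1],.06,None,94),(X[0],X[1],.018,None,94)])
E
```

```text
[0.368  0.2868 0.0247] px [175.9 249.2] ('yaw 128.9', 'len 0.0416')
[0.4389 0.0855 0.0117] px [244.7 225.2] ('yaw 134.0', 'len 0.0412')
[ 0.4518 -0.086   0.0242] px [302.6 219.6] ('yaw 115.4', 'len 0.0416')
[0.592  0.0722 0.0123] px [249.4 175.2] ('yaw 53.8', 'len 0.0421')
[ 0.6072 -0.3709  0.0301] px [396.4 166.9] ('yaw 93.6', 'len 0.0424')
now [ 0.6094 -0.3703  0.1758] yaw 94.5 q7 0.41 F [-0.3 -0.3 -0.2] w 0.0738 t 7.7
turn [0.001, 0.001, -0.087] shift [0.296, -0.135, 0.005] x.5 [0.148, -0.068, 0.002] w 94 -> [ 0.531 -0.228  0.173] 105.0
turn [0.0, 0.0, -0.087] shift [0.315, -0.078, 0.006] x.5 [0.158, -0.039, 0.003] w 94 -> [ 0.452 -0.086  0.17 ] 115.4
turn [0.0, 0.0, 0.0] shift [0.0, 0.0, 0.22] x.5 [0.0, 0.0, 0.11] w 94 -> [ 0.452 -0.086  0.06 ] 115.4
turn [0.0, 0.0, 0.0] shift [0.0, 0.0, 0.084] x.5 [0.0, 0.0, 0.042] w 94 -> [ 0.452 -0.086  0.018] 115.4
```

View pics/c.png

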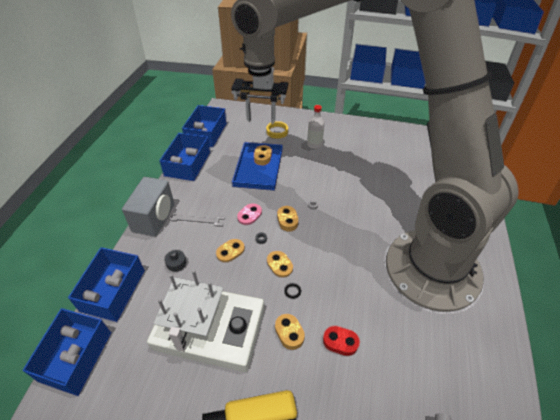

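Side view: the first plate lies flat in the tray at (262,155), and the others haven't moved. Next is the thick plate at (288,217), which goes on the pan.

Call:
{"api": "jog_arm", "payload": {
  "commands": [0.001, 0.001, -0.087, 0.296, -0.135, 0.005, 94, 0.001, 0.001, -0.087, 0.296, -0.135, 0.005, 94, 0.001, 0.001, -0.087, 0.296, -0.135, 0.005, 94, 0.001, 0.001, -0.087, 0.296, -0.135, 0.005, 94, 0.001, 0.001, -0.087, 0.296, -0.135, 0.005, 94]
}}

```text
t: 8.15
tool_pos: [0.5288, -0.226, 0.1714]
ee_rot: [-0.002, 0.608, 0.794, -0.0]
wrist_force: [0.2, -0.5, 0.3]
gripper_width: 0.0941
gripper_force: 0.0
```

Call:
{"api": "jog_arm", "payload": {
  "commands": [0, 0, -0.087, 0.315, -0.078, 0.006, 94, 0, 0, -0.087, 0.315, -0.078, 0.006, 94, 0, 0, -0.087, 0.315, -0.078, 0.006, 94, 0, 0, -0.087, 0.315, -0.078, 0.006, 94, 0, 0, -0.087, 0.315, -0.078, 0.006, 94]
}}

```text
t: 8.65
tool_pos: [0.4514, -0.0852, 0.1693]
ee_rot: [-0.002, 0.533, 0.846, 0.0]
wrist_force: [-0.0, 0.2, 0.5]
gripper_width: 0.0939
gripper_force: 0.0
```

Call:
{"api": "jog_arm", "payload": {
  "commands": [0, 0, 0, 0, 0, 0.22, 94, 0, 0, 0, 0, 0, 0.22, 94, 0, 0, 0, 0, 0, 0.22, 94, 0, 0, 0, 0, 0, 0.22, 94, 0, 0, 0, 0, 0, 0.22, 94]
}}

```text
t: 9.15
tool_pos: [0.4525, -0.0862, 0.0607]
ee_rot: [-0.001, 0.534, 0.845, 0.0]
wrist_force: [-0.8, 0.4, 0.9]
gripper_width: 0.0943
gripper_force: 0.0
```

Call:
{"api": "jog_arm", "payload": {
  "commands": [0, 0, 0, 0, 0, 0.03, 94, 0, 0, 0, 0, 0, 0.06, 94, 0, 0, 0, 0, 0, 0.082, 94, 0, 0, 0, 0, 0, 0.082, 94, 0, 0, 0, 0, 0, 0.082, 94]
}}

```text
t: 9.65
tool_pos: [0.4517, -0.0857, 0.0194]
ee_rot: [-0.001, 0.534, 0.845, 0.0]
wrist_force: [0.2, -0.0, 0.2]
gripper_width: 0.0939
gripper_force: 0.0
```

Call:
{"api": "jog_arm", "payload": {
  "commands": [0, 0, 0, 0, 0, 0, 40, 0, 0, 0, 0, 0, 0, 40, 0, 0, 0, 0, 0, 0, 40, 0, 0, 0, 0, 0, 0, 40, 0, 0, 0, 0, 0, 0, 40]
}}

```text
t: 10.15
tool_pos: [0.4514, -0.0854, 0.0186]
ee_rot: [-0.001, 0.534, 0.845, 0.0]
wrist_force: [0.7, 0.7, 3.4]
gripper_width: 0.0599
gripper_force: 30.0
```

```bash
python3 - <<'E'
from plan import *
x,y,a=PAN
plan([(.4518,-.086,.2,None,40),(x,y,.25,a,40),(x,y,.14,None,40),(x,y,.116,None,40)])
E
```

```text
now [ 0.4514 -0.0854  0.0186] yaw 115.4 q7 0.20 F [0.7 0.7 3.4] w 0.0599 t 10.2
turn [0.0, -0.001, 0.0] shift [-0.001, 0.0, -0.363] x.5 [-0.0, 0.0, -0.182] w 40 -> [ 0.452 -0.086  0.2  ] 115.4
turn [0.0, 0.0, 0.068] shift [0.202, 0.208, -0.033] x.5 [0.101, 0.104, -0.016] w 40 -> [0.503 0.05  0.217] 107.3
turn [0.0, 0.0, 0.068] shift [0.23, 0.178, -0.034] x.5 [0.115, 0.089, -0.017] w 40 -> [0.553 0.186 0.233] 99.1
turn [0.0, 0.0, 0.068] shift [0.252, 0.143, -0.033] x.5 [0.126, 0.072, -0.016] w 40 -> [0.604 0.322 0.25 ] 90.9
turn [0.0, 0.0, 0.0] shift [0.0, 0.0, 0.22] x.5 [0.0, 0.0, 0.11] w 40 -> [0.604 0.322 0.14 ] 90.9
turn [0.0, 0.0, 0.0] shift [0.0, 0.0, 0.048] x.5 [0.0, 0.0, 0.024] w 40 -> [0.604 0.322 0.116] 90.9
```

Call:
{"api": "jog_arm", "payload": {
  "commands": [0, 0, 0, 0, 0, -0.09, 40, 0, 0, 0, 0, 0, -0.18, 40, 0, 0, 0, 0, 0, -0.27, 40, 0, 0, 0, 0, 0, -0.363, 40, 0, 0, 0, 0, 0, -0.363, 40]
}}

```text
t: 10.65
tool_pos: [0.4539, -0.0861, 0.205]
ee_rot: [0.002, 0.534, 0.845, 0.001]
wrist_force: [0.0, 1.2, -5.8]
gripper_width: 0.0598
gripper_force: 30.0
```

Call:
{"api": "jog_arm", "payload": {
  "commands": [0, 0, 0.017, 0.05, 0.052, -0.008, 40, 0, 0, 0.034, 0.101, 0.104, -0.016, 40, 0, 0, 0.051, 0.151, 0.156, -0.025, 40, 0, 0, 0.068, 0.202, 0.208, -0.033, 40, 0, 0, 0.068, 0.202, 0.208, -0.033, 40]
}}

```text
t: 11.15
tool_pos: [0.5027, 0.0549, 0.216]
ee_rot: [-0.002, 0.591, 0.806, 0.001]
wrist_force: [1.1, -0.2, -4.8]
gripper_width: 0.0597
gripper_force: 30.0
```

Call:
{"api": "jog_arm", "payload": {
  "commands": [0, 0, 0.017, 0.058, 0.044, -0.008, 40, 0, 0, 0.034, 0.115, 0.089, -0.017, 40, 0, 0, 0.051, 0.172, 0.134, -0.025, 40, 0, 0, 0.068, 0.23, 0.178, -0.034, 40, 0, 0, 0.068, 0.23, 0.178, -0.034, 40]
}}

```text
t: 11.65
tool_pos: [0.5529, 0.1912, 0.2327]
ee_rot: [-0.003, 0.647, 0.762, 0.001]
wrist_force: [0.5, 0.2, -4.3]
gripper_width: 0.0596
gripper_force: 30.0
```

Call:
{"api": "jog_arm", "payload": {
  "commands": [0, 0, 0.017, 0.063, 0.036, -0.008, 40, 0, 0, 0.034, 0.126, 0.072, -0.016, 40, 0, 0, 0.051, 0.189, 0.107, -0.025, 40, 0, 0, 0.068, 0.252, 0.143, -0.033, 40, 0, 0, 0.068, 0.252, 0.143, -0.033, 40]
}}

```text
t: 12.15
tool_pos: [0.603, 0.3266, 0.2486]
ee_rot: [-0.003, 0.7, 0.714, -0.0]
wrist_force: [-1.2, 0.2, -5.4]
gripper_width: 0.0595
gripper_force: 30.0
```

Call:
{"api": "jog_arm", "payload": {
  "commands": [0, 0, 0, 0, 0, 0, 40, 0, 0, 0, 0, 0, 0, 40, 0, 0, 0, 0, 0, 0, 40, 0, 0, 0, 0, 0, 0, 40, 0, 0, 0, 0, 0, 0, 40]
}}

```text
t: 12.65
tool_pos: [0.6038, 0.3213, 0.2504]
ee_rot: [-0.001, 0.701, 0.713, -0.0]
wrist_force: [-0.2, -0.2, -5.1]
gripper_width: 0.0598
gripper_force: 30.0
```

```bash
python3 - <<'E'
from plan import *
x,y,a=PAN
plan([(x,y,.25,a,40),(x,y,.14,None,40),(x,y,.116,None,40)])
E
```

```text
now [0.6038 0.3213 0.2504] yaw 90.9 q7 -0.78 F [-0.2 -0.2 -5.1] w 0.0598 t 12.7
turn [-0.001, -0.001, 0.0] shift [0.001, 0.0, 0.001] x.5 [0.0, 0.0, 0.0] w 40 -> [0.604 0.322 0.25 ] 90.9
turn [0.0, 0.0, 0.0] shift [0.0, 0.0, 0.22] x.5 [0.0, 0.0, 0.11] w 40 -> [0.604 0.322 0.14 ] 90.9
turn [0.0, 0.0, 0.0] shift [0.0, 0.0, 0.048] x.5 [0.0, 0.0, 0.024] w 40 -> [0.604 0.322 0.116] 90.9
```

Call:
{"api": "jog_arm", "payload": {
  "commands": [0, 0, 0, 0, 0, 0.06, 40, 0, 0, 0, 0, 0, 0.12, 40, 0, 0, 0, 0, 0, 0.17, 40, 0, 0, 0, 0, 0, 0.205, 40, 0, 0, 0, 0, 0, 0.22, 40]
}}

```text
t: 13.15
tool_pos: [0.603, 0.3216, 0.1387]
ee_rot: [-0.002, 0.701, 0.713, -0.001]
wrist_force: [-0.2, 0.4, -4.5]
gripper_width: 0.0594
gripper_force: 30.0
```

Call:
{"api": "jog_arm", "payload": {
  "commands": [0, 0, 0, 0, 0, 0.01, 40, 0, 0, 0, 0, 0, 0.02, 40, 0, 0, 0, 0, 0, 0.03, 40, 0, 0, 0, 0, 0, 0.04, 40, 0, 0, 0, 0, 0, 0.046, 40]
}}

```text
t: 13.65
tool_pos: [0.6038, 0.3225, 0.1176]
ee_rot: [-0.001, 0.701, 0.713, 0.0]
wrist_force: [1.9, 0.3, 0.2]
gripper_width: 0.0599
gripper_force: 30.0
```

Call:
{"api": "jog_arm", "payload": {
  "commands": [0, 0, 0, 0, 0, 0, 40, 0, 0, 0, 0, 0, 0, 40, 0, 0, 0, 0, 0, 0, 40, 0, 0, 0, 0, 0, 0, 40, 0, 0, 0, 0, 0, 0, 40]
}}

```text
t: 14.15
tool_pos: [0.6035, 0.3223, 0.1175]
ee_rot: [-0.001, 0.701, 0.713, 0.0]
wrist_force: [2.5, 1.1, -0.3]
gripper_width: 0.0598
gripper_force: 30.0
```

Nearly all the weight is on the pan. Releasing.

Call:
{"api": "jog_arm", "payload": {
  "commands": [0, 0, 0, 0, 0, 0, 64, 0, 0, 0, 0, 0, 0, 70, 0, 0, 0, 0, 0, 0, 78, 0, 0, 0, 0, 0, 0, 78, 0, 0, 0, 0, 0, 0, 78]
}}

```text
t: 14.65
tool_pos: [0.6033, 0.3221, 0.1172]
ee_rot: [-0.001, 0.701, 0.713, -0.0]
wrist_force: [-0.7, -0.8, -0.1]
gripper_width: 0.0781
gripper_force: 0.0
```

Call:
{"api": "jog_arm", "payload": {
  "commands": [0, 0, 0, 0, 0, -0.04, 78, 0, 0, 0, 0, 0, -0.1, 78, 0, 0, 0, 0, 0, -0.17, 78, 0, 0, 0, 0, 0, -0.25, 78, 0, 0, 0, 0, 0, -0.26, 78]
}}

```text
t: 15.15
tool_pos: [0.605, 0.3233, 0.2525]
ee_rot: [-0.001, 0.701, 0.713, 0.003]
wrist_force: [0.0, 0.4, 0.2]
gripper_width: 0.0782
gripper_force: 0.0
```

```bash
python3 - <<'E'
from plan import *
plan([(.5,.32,.25,90,94)])
E
```

```text
now [0.605  0.3233 0.2525] yaw 91.0 q7 -0.79 F [0.  0.4 0.2] w 0.0782 t 15.2
turn [0.002, -0.002, 0.008] shift [-0.003, -0.21, 0.004] x.5 [-0.002, -0.105, 0.002] w 94 -> [0.5  0.32 0.25] 90.0
```

```bash
python3 - <<'E'
from plan import *
r,ims=plates(); show(r); cv2.imwrite("pics/d.png",np.vstack([cv2.resize(ims["side"][240:380,120:400],None,fx=2,fy=2),cv2.resize(ims["top"][120:270,110:390],None,fx=2,fy=2)]))
D=min(r,key=lambda x:np.hypot(*(x[0][:2]-[.368,.287]))); d=D[1]; X=D[0]
yaw=128.9 if d is None else np.degrees(np.arctan2(d[1],d[0]))
plan([(X[0],X[1],.2,yaw,94),(X[0],X[1],.06,None,94),(X[0],X[1],.018,None,94)])
E
```

```text
[0.592  0.0721 0.0123] px [249.4 175.2] ('yaw 53.8', 'len 0.0421')
[ 0.6097 -0.3741  0.018 ] px [396.3 166.9] None
now [0.6041 0.3223 0.2486] yaw 90.9 q7 -0.79 F [ 0.1  0.9 -1.3] w 0.0778 t 15.2
turn [0.0, -0.001, 0.155] shift [-0.25, -0.016, 0.048] x.5 [-0.125, -0.008, 0.024] w 94 -> [0.598 0.197 0.224] 72.4
turn [0.0, 0.0, 0.154] shift [-0.242, 0.064, 0.048] x.5 [-0.121, 0.032, 0.024] w 94 -> [0.592 0.072 0.2  ] 53.8
turn [0.0, 0.0, 0.0] shift [0.0, 0.0, 0.28] x.5 [0.0, 0.0, 0.14] w 94 -> [0.592 0.072 0.06 ] 53.8
turn [0.0, 0.0, 0.0] shift [0.0, 0.0, 0.084] x.5 [0.0, 0.0, 0.042] w 94 -> [0.592 0.072 0.018] 53.8
```

View pics/d.png

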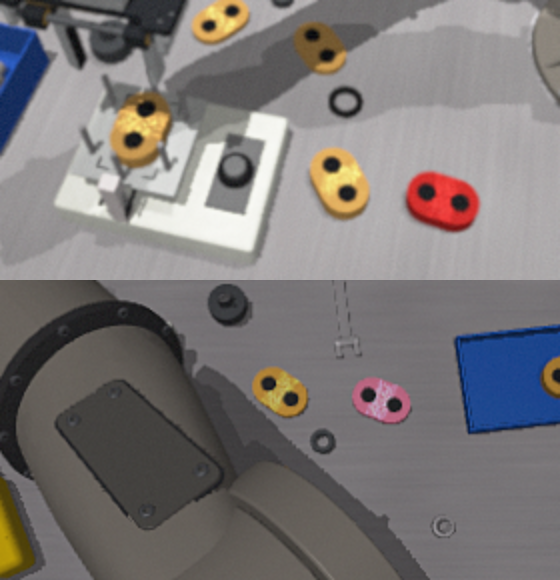

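The plate sits centred on the pan, seen at crop (141,120) in the side view. The arm blocks the top view, so I'll locate plate B from the side view with its known height.

```bash
cat >> plan.py <<'E'
def sidefind(near,z):
    for s in discs("side",manip.camera("side")):
        A,B=atz("side",s[0],z),atz("side",s[1],z); X=(A+B)/2
        if np.hypot(X[0]-near[0],X[1]-near[1])<.06: d=B-A; yaw=np.degrees(np.arctan2(d[1],d[0])); print('side',X.round(4),round(yaw%180,1)); return X[0],X[1],yaw
E
python3 - <<'E'
from plan import *
x,y,a=sidefind((.368,.287),.0245)
plan([(x,y,.22,a,94),(x,y,.06,None,94),(x,y,.018,None,94)])
E
```

```text
side [0.3686 0.2867 0.0245] 128.7
now [0.6036 0.3217 0.247 ] yaw 90.9 q7 -0.79 F [-0.8 -0.3  0.2] w 0.0779 t 15.3
turn [-0.001, -0.001, -0.157] shift [-0.031, -0.236, 0.027] x.5 [-0.016, -0.118, 0.014] w 94 -> [0.486 0.304 0.234] 109.8
turn [0.0, 0.0, -0.157] shift [0.046, -0.233, 0.027] x.5 [0.023, -0.116, 0.014] w 94 -> [0.369 0.287 0.22 ] 128.7
turn [0.0, 0.0, 0.0] shift [0.0, 0.0, 0.32] x.5 [0.0, 0.0, 0.16] w 94 -> [0.369 0.287 0.06 ] 128.7
turn [0.0, 0.0, 0.0] shift [0.0, 0.0, 0.084] x.5 [0.0, 0.0, 0.042] w 94 -> [0.369 0.287 0.018] 128.7
```

Call:
{"api": "jog_arm", "payload": {
  "commands": [0, 0, -0.157, -0.031, -0.236, 0.027, 94, 0, 0, -0.157, -0.031, -0.236, 0.027, 94, 0, 0, -0.157, -0.031, -0.236, 0.027, 94, 0, 0, -0.157, -0.031, -0.236, 0.027, 94, 0, 0, -0.157, -0.031, -0.236, 0.027, 94]
}}

```text
t: 15.8
tool_pos: [0.486, 0.3039, 0.2333]
ee_rot: [-0.002, 0.575, 0.818, -0.0]
wrist_force: [-0.2, 0.0, 0.8]
gripper_width: 0.0938
gripper_force: 0.0
```

Call:
{"api": "jog_arm", "payload": {
  "commands": [0, 0, -0.157, 0.046, -0.233, 0.027, 94, 0, 0, -0.157, 0.046, -0.233, 0.027, 94, 0, 0, -0.157, 0.046, -0.233, 0.027, 94, 0, 0, -0.157, 0.046, -0.233, 0.027, 94, 0, 0, -0.157, 0.046, -0.233, 0.027, 94]
}}

```text
t: 16.3
tool_pos: [0.3696, 0.2868, 0.2209]
ee_rot: [-0.001, 0.434, 0.901, 0.001]
wrist_force: [-0.1, -0.2, 1.5]
gripper_width: 0.0941
gripper_force: 0.0
```

Call:
{"api": "jog_arm", "payload": {
  "commands": [0, 0, 0, 0, 0, 0.1, 94, 0, 0, 0, 0, 0, 0.2, 94, 0, 0, 0, 0, 0, 0.28, 94, 0, 0, 0, 0, 0, 0.32, 94, 0, 0, 0, 0, 0, 0.32, 94]
}}

```text
t: 16.8
tool_pos: [0.3676, 0.2865, 0.0579]
ee_rot: [-0.003, 0.434, 0.901, -0.002]
wrist_force: [0.3, -0.1, -0.1]
gripper_width: 0.0939
gripper_force: 0.0
```

```bash
python3 - <<'E'
from plan import *
plan([(.3683,.2868,.018,128.8,94)])
E
```

```text
now [0.3676 0.2865 0.0579] yaw 128.6 q7 -0.51 F [ 0.3 -0.1 -0.1] w 0.0939 t 16.8
turn [-0.003, -0.002, -0.002] shift [-0.001, 0.002, 0.08] x.5 [-0.0, 0.001, 0.04] w 94 -> [0.368 0.287 0.018] 128.8
```

Call:
{"api": "jog_arm", "payload": {
  "commands": [0, 0, 0, 0, 0, 0.03, 94, 0, 0, 0, 0, 0, 0.06, 94, 0, 0, 0, 0, 0, 0.083, 94, 0, 0, 0, 0, 0, 0.083, 94, 0, 0, 0, 0, 0, 0.083, 94]
}}

```text
t: 17.3
tool_pos: [0.3684, 0.2875, 0.0198]
ee_rot: [-0.001, 0.434, 0.901, 0.0]
wrist_force: [0.1, 0.6, 1.0]
gripper_width: 0.0938
gripper_force: 0.0
```

Call:
{"api": "jog_arm", "payload": {
  "commands": [0, 0, 0, 0, 0, 0, 40, 0, 0, 0, 0, 0, 0, 40, 0, 0, 0, 0, 0, 0, 40, 0, 0, 0, 0, 0, 0, 40, 0, 0, 0, 0, 0, 0, 40]
}}

```text
t: 17.8
tool_pos: [0.3681, 0.2871, 0.0194]
ee_rot: [-0.001, 0.433, 0.901, 0.0]
wrist_force: [-0.4, 0.5, 3.8]
gripper_width: 0.0599
gripper_force: 30.0
```

```bash
python3 - <<'E'
from plan import *
x,y,a=PAN
plan([(.368,.287,.2,None,40),(x,y,.25,a,40),(x,y,.15,None,40),(x,y,.126,None,40)])
E
```

```text
now [0.3681 0.2871 0.0194] yaw 128.6 q7 -0.59 F [-0.4  0.5  3.8] w 0.0599 t 17.8
turn [0.0, -0.001, 0.0] shift [0.001, -0.001, -0.361] x.5 [0.0, -0.0, -0.18] w 40 -> [0.368 0.287 0.2  ] 128.6
turn [0.0, 0.0, 0.157] shift [-0.12, 0.206, -0.05] x.5 [-0.06, 0.103, -0.025] w 40 -> [0.486 0.304 0.225] 109.8
turn [0.0, 0.0, 0.157] shift [-0.047, 0.234, -0.05] x.5 [-0.024, 0.117, -0.025] w 40 -> [0.604 0.322 0.25 ] 90.9
turn [0.0, 0.0, 0.0] shift [0.0, 0.0, 0.2] x.5 [0.0, 0.0, 0.1] w 40 -> [0.604 0.322 0.15 ] 90.9
turn [0.0, 0.0, 0.0] shift [0.0, 0.0, 0.048] x.5 [0.0, 0.0, 0.024] w 40 -> [0.604 0.322 0.126] 90.9
```

Call:
{"api": "jog_arm", "payload": {
  "commands": [0, 0, 0, 0, 0, -0.09, 40, 0, 0, 0, 0, 0, -0.18, 40, 0, 0, 0, 0, 0, -0.27, 40, 0, 0, 0, 0, 0, -0.361, 40, 0, 0, 0, 0, 0, -0.361, 40]
}}

```text
t: 18.3
tool_pos: [0.3701, 0.2885, 0.2045]
ee_rot: [0.001, 0.433, 0.901, 0.003]
wrist_force: [0.5, -0.4, -5.6]
gripper_width: 0.0598
gripper_force: 30.0
```

Call:
{"api": "jog_arm", "payload": {
  "commands": [0, 0, 0.039, -0.03, 0.052, -0.013, 40, 0, 0, 0.078, -0.06, 0.103, -0.025, 40, 0, 0, 0.118, -0.09, 0.155, -0.038, 40, 0, 0, 0.157, -0.12, 0.206, -0.05, 40, 0, 0, 0.157, -0.12, 0.206, -0.05, 40]
}}

```text
t: 18.8
tool_pos: [0.4893, 0.3037, 0.2231]
ee_rot: [-0.002, 0.577, 0.816, -0.0]
wrist_force: [0.3, 1.0, -6.0]
gripper_width: 0.0598
gripper_force: 30.0
```

Call:
{"api": "jog_arm", "payload": {
  "commands": [0, 0, 0.039, -0.012, 0.058, -0.013, 40, 0, 0, 0.078, -0.024, 0.117, -0.025, 40, 0, 0, 0.118, -0.035, 0.175, -0.038, 40, 0, 0, 0.157, -0.047, 0.234, -0.05, 40, 0, 0, 0.157, -0.047, 0.234, -0.05, 40]
}}

```text
t: 19.3
tool_pos: [0.6071, 0.321, 0.2472]
ee_rot: [-0.001, 0.703, 0.711, -0.001]
wrist_force: [0.8, -0.9, -4.6]
gripper_width: 0.06
gripper_force: 30.0
```

Call:
{"api": "jog_arm", "payload": {
  "commands": [0, 0, 0, 0, 0, 0, 40, 0, 0, 0, 0, 0, 0, 40, 0, 0, 0, 0, 0, 0, 40, 0, 0, 0, 0, 0, 0, 40, 0, 0, 0, 0, 0, 0, 40]
}}

```text
t: 19.8
tool_pos: [0.6043, 0.3215, 0.2494]
ee_rot: [-0.001, 0.701, 0.713, -0.0]
wrist_force: [0.0, -0.8, -4.7]
gripper_width: 0.0599
gripper_force: 30.0
```

```bash
python3 - <<'E'
from plan import *
x,y,a=PAN
plan([(x,y,.25,a,40),(x,y,.152,None,40),(x,y,.127,None,40)])
E
```

```text
now [0.6043 0.3215 0.2494] yaw 91.0 q7 -0.80 F [ 0.  -0.8 -4.7] w 0.0599 t 19.8
turn [-0.001, -0.001, 0.0] shift [0.001, -0.001, -0.001] x.5 [0.0, -0.0, -0.0] w 40 -> [0.604 0.322 0.25 ] 90.9
turn [0.0, 0.0, 0.0] shift [0.0, 0.0, 0.196] x.5 [0.0, 0.0, 0.098] w 40 -> [0.604 0.322 0.152] 90.9
turn [0.0, 0.0, 0.0] shift [0.0, 0.0, 0.05] x.5 [0.0, 0.0, 0.025] w 40 -> [0.604 0.322 0.127] 90.9
```

Call:
{"api": "jog_arm", "payload": {
  "commands": [0, 0, 0, 0, 0, 0.06, 40, 0, 0, 0, 0, 0, 0.12, 40, 0, 0, 0, 0, 0, 0.16, 40, 0, 0, 0, 0, 0, 0.185, 40, 0, 0, 0, 0, 0, 0.195, 40]
}}

```text
t: 20.3
tool_pos: [0.6039, 0.3216, 0.1508]
ee_rot: [-0.002, 0.701, 0.713, -0.001]
wrist_force: [-1.0, -0.2, -5.4]
gripper_width: 0.0597
gripper_force: 30.0
```

Call:
{"api": "jog_arm", "payload": {
  "commands": [0, 0, 0, 0, 0, 0.01, 40, 0, 0, 0, 0, 0, 0.02, 40, 0, 0, 0, 0, 0, 0.03, 40, 0, 0, 0, 0, 0, 0.04, 40, 0, 0, 0, 0, 0, 0.05, 40]
}}

```text
t: 20.8
tool_pos: [0.6047, 0.3221, 0.1271]
ee_rot: [-0.001, 0.701, 0.713, 0.0]
wrist_force: [1.6, 1.1, 1.2]
gripper_width: 0.06
gripper_force: 30.0
```

Call:
{"api": "jog_arm", "payload": {
  "commands": [0, 0, 0, 0, 0, 0, 40, 0, 0, 0, 0, 0, 0, 40, 0, 0, 0, 0, 0, 0, 40, 0, 0, 0, 0, 0, 0, 40, 0, 0, 0, 0, 0, 0, 40]
}}

```text
t: 21.3
tool_pos: [0.6044, 0.3219, 0.127]
ee_rot: [-0.001, 0.701, 0.713, 0.0]
wrist_force: [1.4, -1.0, -0.2]
gripper_width: 0.0598
gripper_force: 30.0
```

Balanced again. Releasing, then raising and moving toward plate C.

Call:
{"api": "jog_arm", "payload": {
  "commands": [0, 0, 0, 0, 0, 0, 64, 0, 0, 0, 0, 0, 0, 70, 0, 0, 0, 0, 0, 0, 78, 0, 0, 0, 0, 0, 0, 78, 0, 0, 0, 0, 0, 0, 78]
}}

```text
t: 21.8
tool_pos: [0.6041, 0.3218, 0.1267]
ee_rot: [-0.001, 0.701, 0.713, -0.0]
wrist_force: [0.2, -0.5, -1.1]
gripper_width: 0.0779
gripper_force: 0.0
```

Call:
{"api": "jog_arm", "payload": {
  "commands": [0, 0, 0, 0, 0, -0.04, 78, 0, 0, 0, 0, 0, -0.1, 78, 0, 0, 0, 0, 0, -0.17, 78, 0, 0, 0, 0, 0, -0.24, 78, 0, 0, 0, 0, 0, -0.24, 78]
}}

```text
t: 22.3
tool_pos: [0.6059, 0.3231, 0.252]
ee_rot: [-0.001, 0.701, 0.713, 0.003]
wrist_force: [-0.0, 0.6, 0.4]
gripper_width: 0.0777
gripper_force: 0.0
```

```bash
python3 - <<'E'
from plan import *
r,_=plates(); show(r)
c=sidefind((.439,.0856),.012); e=sidefind((.592,.072),.012); p=sidefind((.604,.322),.131)
for q in (c,e):
  if q is not None:
    x,y,a=q; plan([(x,y,.2,a,94),(x,y,.06,None,94),(x,y,.018,None,94)])
E
```

```text
[0.592  0.0722 0.0124] px [249.4 175.2] ('yaw 53.8', 'len 0.0421')
[ 0.6097 -0.374   0.018 ] px [396.3 166.9] None
side [0.44   0.0851 0.012 ] 134.1
side [0.5927 0.0718 0.012 ] 54.1
side [0.6037 0.3199 0.131 ] 91.0
now [0.6041 0.3212 0.2455] yaw 91.0 q7 -0.80 F [ 0.4  0.1 -0.5] w 0.0781 t 22.6
turn [-0.002, -0.001, -0.18] shift [-0.233, -0.168, 0.046] x.5 [-0.116, -0.084, 0.023] w 94 -> [0.522 0.203 0.223] 112.5
turn [0.0, 0.0, -0.18] shift [-0.156, -0.242, 0.045] x.5 [-0.078, -0.121, 0.022] w 94 -> [0.44  0.085 0.2  ] 134.1
turn [0.0, 0.0, 0.0] shift [0.001, 0.0, 0.28] x.5 [0.0, 0.0, 0.14] w 94 -> [0.44  0.085 0.06 ] 134.1
turn [0.0, 0.0, 0.0] shift [0.0, 0.0, 0.084] x.5 [0.0, 0.0, 0.042] w 94 -> [0.44  0.085 0.018] 134.1
now [0.6041 0.3212 0.2455] yaw 91.0 q7 -0.80 F [ 0.4  0.1 -0.5] w 0.0781 t 22.6
turn [-0.002, 0.0, 0.154] shift [-0.249, -0.015, 0.045] x.5 [-0.124, -0.008, 0.022] w 94 -> [0.598 0.197 0.223] 72.5
turn [0.0, 0.0, 0.154] shift [-0.242, 0.064, 0.046] x.5 [-0.121, 0.032, 0.023] w 94 -> [0.593 0.072 0.2  ] 54.1
turn [0.0, 0.0, 0.0] shift [0.0, 0.0, 0.28] x.5 [0.0, 0.0, 0.14] w 94 -> [0.593 0.072 0.06 ] 54.1
turn [0.0, 0.0, 0.0] shift [0.0, 0.0, 0.084] x.5 [0.0, 0.0, 0.042] w 94 -> [0.593 0.072 0.018] 54.1
```

Call:
{"api": "jog_arm", "payload": {
  "commands": [0, 0, -0.18, -0.233, -0.168, 0.046, 94, 0, 0, -0.18, -0.233, -0.168, 0.046, 94, 0, 0, -0.18, -0.233, -0.168, 0.046, 94, 0, 0, -0.18, -0.233, -0.168, 0.046, 94, 0, 0, -0.18, -0.233, -0.168, 0.046, 94]
}}

```text
t: 23.05
tool_pos: [0.5222, 0.2026, 0.2233]
ee_rot: [-0.002, 0.556, 0.831, -0.0]
wrist_force: [0.6, 0.5, 0.4]
gripper_width: 0.0938
gripper_force: 0.0
```

Call:
{"api": "jog_arm", "payload": {
  "commands": [0, 0, -0.18, -0.156, -0.242, 0.045, 94, 0, 0, -0.18, -0.156, -0.242, 0.045, 94, 0, 0, -0.18, -0.156, -0.242, 0.045, 94, 0, 0, -0.18, -0.156, -0.242, 0.045, 94, 0, 0, -0.18, -0.156, -0.242, 0.045, 94]
}}

```text
t: 23.55
tool_pos: [0.4409, 0.0852, 0.2014]
ee_rot: [-0.001, 0.39, 0.921, 0.0]
wrist_force: [-0.3, -0.7, -0.9]
gripper_width: 0.0942
gripper_force: 0.0
```

Call:
{"api": "jog_arm", "payload": {
  "commands": [0, 0, 0, 0, 0, 0.1, 94, 0, 0, 0, 0, 0, 0.2, 94, 0, 0, 0, 0, 0, 0.28, 94, 0, 0, 0, 0, 0, 0.28, 94, 0, 0, 0, 0, 0, 0.28, 94]
}}

```text
t: 24.05
tool_pos: [0.4407, 0.0877, 0.0618]
ee_rot: [-0.002, 0.389, 0.921, 0.001]
wrist_force: [0.5, -0.3, 0.9]
gripper_width: 0.0944
gripper_force: 0.0
```

Call:
{"api": "jog_arm", "payload": {
  "commands": [0, 0, 0, 0, 0, 0.03, 94, 0, 0, 0, 0, 0, 0.06, 94, 0, 0, 0, 0, 0, 0.086, 94, 0, 0, 0, 0, 0, 0.086, 94, 0, 0, 0, 0, 0, 0.086, 94]
}}

```text
t: 24.55
tool_pos: [0.4408, 0.0861, 0.0193]
ee_rot: [-0.001, 0.389, 0.921, 0.001]
wrist_force: [0.0, 0.3, 1.2]
gripper_width: 0.0941
gripper_force: 0.0
```

Call:
{"api": "jog_arm", "payload": {
  "commands": [0, 0, 0, 0, 0, 0, 40, 0, 0, 0, 0, 0, 0, 40, 0, 0, 0, 0, 0, 0, 40, 0, 0, 0, 0, 0, 0, 40, 0, 0, 0, 0, 0, 0, 40]
}}

```text
t: 25.05
tool_pos: [0.4401, 0.0856, 0.0184]
ee_rot: [-0.001, 0.39, 0.921, 0.0]
wrist_force: [-0.7, -0.3, 3.3]
gripper_width: 0.0593
gripper_force: 30.0
```

```bash
python3 - <<'E'
from plan import *
x,y,a=PAN
plan([(.4395,.0853,.2,None,40),(x,y,.25,a,40)])
E
```

```text
now [0.4401 0.0856 0.0184] yaw 134.1 q7 -0.01 F [-0.7 -0.3  3.3] w 0.0593 t 25.1
turn [0.0, -0.001, 0.0] shift [0.001, -0.002, -0.363] x.5 [0.0, -0.001, -0.182] w 40 -> [0.44  0.085 0.2  ] 134.1
turn [0.0, 0.0, 0.18] shift [0.055, 0.283, -0.05] x.5 [0.028, 0.142, -0.025] w 40 -> [0.522 0.203 0.225] 112.5
turn [0.0, 0.0, 0.18] shift [0.156, 0.242, -0.05] x.5 [0.078, 0.121, -0.025] w 40 -> [0.604 0.322 0.25 ] 90.9
```

Call:
{"api": "jog_arm", "payload": {
  "commands": [0, 0, 0, 0, 0, -0.09, 40, 0, 0, 0, 0, 0, -0.18, 40, 0, 0, 0, 0, 0, -0.27, 40, 0, 0, 0, 0, 0, -0.363, 40, 0, 0, 0, 0, 0, -0.363, 40]
}}

```text
t: 25.55
tool_pos: [0.4429, 0.0861, 0.2047]
ee_rot: [0.002, 0.39, 0.921, 0.002]
wrist_force: [0.5, -0.3, -3.8]
gripper_width: 0.0596
gripper_force: 30.0
```

Call:
{"api": "jog_arm", "payload": {
  "commands": [0, 0, 0.045, 0.014, 0.071, -0.013, 40, 0, 0, 0.09, 0.028, 0.142, -0.025, 40, 0, 0, 0.135, 0.041, 0.212, -0.038, 40, 0, 0, 0.18, 0.055, 0.283, -0.05, 40, 0, 0, 0.18, 0.055, 0.283, -0.05, 40]
}}

```text
t: 26.05
tool_pos: [0.524, 0.2078, 0.2243]
ee_rot: [-0.002, 0.555, 0.832, 0.001]
wrist_force: [0.6, 0.0, -3.1]
gripper_width: 0.0597
gripper_force: 30.0
```

Call:
{"api": "jog_arm", "payload": {
  "commands": [0, 0, 0.045, 0.039, 0.06, -0.013, 40, 0, 0, 0.09, 0.078, 0.121, -0.025, 40, 0, 0, 0.135, 0.117, 0.182, -0.038, 40, 0, 0, 0.18, 0.156, 0.242, -0.05, 40, 0, 0, 0.18, 0.156, 0.242, -0.05, 40]
}}

```text
t: 26.55
tool_pos: [0.6052, 0.3258, 0.2485]
ee_rot: [-0.003, 0.701, 0.713, -0.0]
wrist_force: [-0.6, -0.5, -3.2]
gripper_width: 0.0597
gripper_force: 30.0
```

Call:
{"api": "jog_arm", "payload": {
  "commands": [0, 0, 0, 0, 0, 0, 40, 0, 0, 0, 0, 0, 0, 40, 0, 0, 0, 0, 0, 0, 40, 0, 0, 0, 0, 0, 0, 40, 0, 0, 0, 0, 0, 0, 40]
}}

```text
t: 27.05
tool_pos: [0.6049, 0.3214, 0.2499]
ee_rot: [-0.001, 0.701, 0.713, -0.0]
wrist_force: [0.1, 0.2, -1.9]
gripper_width: 0.0592
gripper_force: 30.0
```

```bash
python3 - <<'E'
from plan import *
x,y,a=PAN
plan([(x,y,.165,a,40),(x,y,.143,None,40)])
E
```

```text
now [0.6049 0.3214 0.2499] yaw 90.9 q7 -0.82 F [ 0.1  0.2 -1.9] w 0.0592 t 27.1
turn [-0.001, -0.001, 0.0] shift [0.001, -0.002, 0.17] x.5 [0.0, -0.001, 0.085] w 40 -> [0.604 0.322 0.165] 90.9
turn [0.0, 0.0, 0.0] shift [0.0, 0.0, 0.044] x.5 [0.0, 0.0, 0.022] w 40 -> [0.604 0.322 0.143] 90.9
```

Call:
{"api": "jog_arm", "payload": {
  "commands": [0, 0, 0, 0, -0.002, 0.05, 40, 0, 0, 0, 0, -0.002, 0.1, 40, 0, 0, 0, 0, -0.002, 0.14, 40, 0, 0, 0, 0, -0.002, 0.16, 40, 0, 0, 0, 0, -0.002, 0.17, 40]
}}

```text
t: 27.55
tool_pos: [0.6035, 0.3219, 0.1642]
ee_rot: [-0.002, 0.701, 0.713, -0.001]
wrist_force: [-0.3, -0.3, -1.9]
gripper_width: 0.0597
gripper_force: 30.0
```

Call:
{"api": "jog_arm", "payload": {
  "commands": [0, 0, 0, 0, 0, 0.01, 40, 0, 0, 0, 0, 0, 0.02, 40, 0, 0, 0, 0, 0, 0.03, 40, 0, 0, 0, 0, 0, 0.038, 40, 0, 0, 0, 0, 0, 0.043, 40]
}}

```text
t: 28.05
tool_pos: [0.6038, 0.3224, 0.1433]
ee_rot: [-0.001, 0.701, 0.713, 0.0]
wrist_force: [0.2, -0.5, 0.3]
gripper_width: 0.0594
gripper_force: 30.0
```

Call:
{"api": "jog_arm", "payload": {
  "commands": [0, 0, 0, 0, 0, 0, 40, 0, 0, 0, 0, 0, 0, 40, 0, 0, 0, 0, 0, 0, 40, 0, 0, 0, 0, 0, 0, 40, 0, 0, 0, 0, 0, 0, 40]
}}

```text
t: 28.55
tool_pos: [0.6037, 0.3222, 0.1435]
ee_rot: [-0.001, 0.701, 0.713, -0.0]
wrist_force: [0.6, 0.2, -0.1]
gripper_width: 0.0597
gripper_force: 30.0
```

Call:
{"api": "jog_arm", "payload": {
  "commands": [0, 0, 0, 0, 0, 0, 64, 0, 0, 0, 0, 0, 0, 70, 0, 0, 0, 0, 0, 0, 78, 0, 0, 0, 0, 0, 0, 78, 0, 0, 0, 0, 0, 0, 78]
}}

```text
t: 29.05
tool_pos: [0.6035, 0.3222, 0.1433]
ee_rot: [-0.001, 0.701, 0.713, -0.0]
wrist_force: [-0.1, 0.3, -0.1]
gripper_width: 0.0776
gripper_force: 0.0
```

Call:
{"api": "jog_arm", "payload": {
  "commands": [0, 0, 0, 0, 0, -0.04, 78, 0, 0, 0, 0, 0, -0.1, 78, 0, 0, 0, 0, 0, -0.16, 78, 0, 0, 0, 0, 0, -0.21, 78, 0, 0, 0, 0, 0, -0.21, 78]
}}

```text
t: 29.55
tool_pos: [0.6049, 0.3231, 0.2521]
ee_rot: [-0.001, 0.701, 0.713, 0.002]
wrist_force: [0.1, 0.2, -0.2]
gripper_width: 0.078
gripper_force: 0.0
```

```bash
python3 - <<'E'
from plan import *
im=manip.camera("side"); cv2.imwrite("pics/e.png",cv2.resize(im[260:360,140:280],None,fx=5,fy=5,interpolation=cv2.INTER_CUBIC))
for z in(.1355,.136): sidefind((.604,.322),z)
x,y,a=sidefind((.592,.072),.012)
plan([(x,y,.2,a,94),(x,y,.06,None,94),(x,y,.017,None,94)])
E
```

```text
side [0.603  0.3211 0.1355] 90.8
side [0.6027 0.3213 0.136 ] 90.7
side [0.5928 0.0719 0.012 ] 53.8
now [0.6035 0.3216 0.2472] yaw 91.0 q7 -0.82 F [-0.4 -0.6 -0.4] w 0.0781 t 29.8
turn [-0.002, 0.0, 0.155] shift [-0.25, -0.015, 0.047] x.5 [-0.125, -0.008, 0.024] w 94 -> [0.598 0.197 0.224] 72.4
turn [0.0, 0.0, 0.154] shift [-0.241, 0.066, 0.047] x.5 [-0.12, 0.033, 0.024] w 94 -> [0.593 0.072 0.2  ] 53.8
turn [0.0, 0.0, 0.0] shift [0.0, 0.0, 0.28] x.5 [0.0, 0.0, 0.14] w 94 -> [0.593 0.072 0.06 ] 53.8
turn [0.0, 0.0, 0.0] shift [0.0, 0.0, 0.086] x.5 [0.0, 0.0, 0.043] w 94 -> [0.593 0.072 0.017] 53.8
```

View pics/e.png

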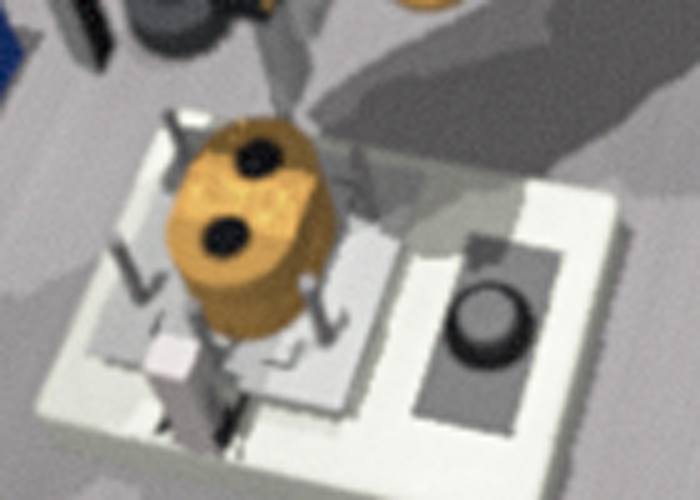

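Side crop: an upright, aligned stack of three is centred on the pan with its top at about (243,200). The last thin plate goes to the tray.

Call:
{"api": "jog_arm", "payload": {
  "commands": [0, 0, 0.155, -0.25, -0.015, 0.047, 94, 0, 0, 0.155, -0.25, -0.015, 0.047, 94, 0, 0, 0.155, -0.25, -0.015, 0.047, 94, 0, 0, 0.155, -0.25, -0.015, 0.047, 94, 0, 0, 0.155, -0.25, -0.015, 0.047, 94]
}}

```text
t: 30.25
tool_pos: [0.5981, 0.1965, 0.2239]
ee_rot: [-0.002, 0.807, 0.59, -0.001]
wrist_force: [-0.2, 1.2, -0.4]
gripper_width: 0.0942
gripper_force: 0.0
```

Call:
{"api": "jog_arm", "payload": {
  "commands": [0, 0, 0.154, -0.241, 0.066, 0.047, 94, 0, 0, 0.154, -0.241, 0.066, 0.047, 94, 0, 0, 0.154, -0.241, 0.066, 0.047, 94, 0, 0, 0.154, -0.241, 0.066, 0.047, 94, 0, 0, 0.154, -0.241, 0.066, 0.047, 94]
}}

```text
t: 30.75
tool_pos: [0.5932, 0.0734, 0.2007]
ee_rot: [-0.002, 0.891, 0.454, -0.001]
wrist_force: [0.5, 1.6, 0.1]
gripper_width: 0.0938
gripper_force: 0.0
```

Call:
{"api": "jog_arm", "payload": {
  "commands": [0, 0, 0, 0, 0, 0.1, 94, 0, 0, 0, 0, 0, 0.2, 94, 0, 0, 0, 0, 0, 0.28, 94, 0, 0, 0, 0, 0, 0.28, 94, 0, 0, 0, 0, 0, 0.28, 94]
}}

```text
t: 31.25
tool_pos: [0.5931, 0.0745, 0.0616]
ee_rot: [-0.002, 0.891, 0.454, -0.001]
wrist_force: [-0.1, 0.1, 1.2]
gripper_width: 0.0938
gripper_force: 0.0
```

Call:
{"api": "jog_arm", "payload": {
  "commands": [0, 0, 0, 0, 0, 0.03, 94, 0, 0, 0, 0, 0, 0.06, 94, 0, 0, 0, 0, 0, 0.086, 94, 0, 0, 0, 0, 0, 0.086, 94, 0, 0, 0, 0, 0, 0.086, 94]
}}

```text
t: 31.75
tool_pos: [0.5927, 0.0726, 0.0178]
ee_rot: [-0.001, 0.891, 0.453, -0.001]
wrist_force: [0.6, -0.0, 0.2]
gripper_width: 0.0938
gripper_force: 0.0
```

Call:
{"api": "jog_arm", "payload": {
  "commands": [0, 0, 0, 0, 0, 0, 40, 0, 0, 0, 0, 0, 0, 40, 0, 0, 0, 0, 0, 0, 40, 0, 0, 0, 0, 0, 0, 40, 0, 0, 0, 0, 0, 0, 40]
}}

```text
t: 32.25
tool_pos: [0.593, 0.0724, 0.0181]
ee_rot: [-0.001, 0.892, 0.453, -0.0]
wrist_force: [-0.4, -0.9, 2.0]
gripper_width: 0.0597
gripper_force: 30.0
```

```bash
python3 - <<'E'
from plan import *
t=tr(.053)
plan([(.593,.072,.15,None,40),(t[0],t[1],.15,t[2],40),(t[0],t[1],.035,None,40),(t[0],t[1],.0245,None,40)])
E
```

```text
now [0.593  0.0724 0.0181] yaw 53.9 q7 -1.16 F [-0.4 -0.9  2. ] w 0.0597 t 32.2
turn [-0.001, 0.0, 0.0] shift [-0.001, 0.0, -0.264] x.5 [-0.0, 0.0, -0.132] w 40 -> [0.593 0.072 0.15 ] 53.9
turn [0.0, 0.0, -0.169] shift [-0.267, 0.204, 0.0] x.5 [-0.134, 0.102, 0.0] w 40 -> [ 0.597 -0.096  0.15 ] 74.2
turn [0.0, 0.0, -0.17] shift [-0.321, 0.1, 0.0] x.5 [-0.16, 0.05, 0.0] w 40 -> [ 0.601 -0.264  0.15 ] 94.5
turn [0.0, 0.0, 0.0] shift [0.0, 0.0, 0.23] x.5 [0.0, 0.0, 0.115] w 40 -> [ 0.601 -0.264  0.035] 94.5
turn [0.0, 0.0, 0.0] shift [0.0, 0.0, 0.021] x.5 [0.0, 0.0, 0.01] w 40 -> [ 0.601 -0.264  0.024] 94.5
```

Call:
{"api": "jog_arm", "payload": {
  "commands": [0, 0, 0, 0, 0, -0.066, 40, 0, 0, 0, 0, 0, -0.132, 40, 0, 0, 0, 0, 0, -0.198, 40, 0, 0, 0, 0, 0, -0.264, 40, 0, 0, 0, 0, 0, -0.264, 40]
}}

```text
t: 32.75
tool_pos: [0.5951, 0.0728, 0.1541]
ee_rot: [-0.0, 0.892, 0.453, 0.002]
wrist_force: [0.4, 0.2, -3.0]
gripper_width: 0.0596
gripper_force: 30.0
```

Call:
{"api": "jog_arm", "payload": {
  "commands": [0, 0, -0.042, -0.067, 0.051, 0, 40, 0, 0, -0.085, -0.134, 0.102, 0, 40, 0, 0, -0.127, -0.2, 0.153, 0, 40, 0, 0, -0.169, -0.267, 0.204, 0, 40, 0, 0, -0.169, -0.267, 0.204, 0, 40]
}}

```text
t: 33.25
tool_pos: [0.5957, -0.1029, 0.1481]
ee_rot: [-0.001, 0.799, 0.601, -0.002]
wrist_force: [0.1, 0.5, -2.6]
gripper_width: 0.0596
gripper_force: 30.0
```

Call:
{"api": "jog_arm", "payload": {
  "commands": [0, 0, -0.042, -0.08, 0.025, 0, 40, 0, 0, -0.085, -0.16, 0.05, 0, 40, 0, 0, -0.127, -0.24, 0.075, 0, 40, 0, 0, -0.17, -0.321, 0.1, 0, 40, 0, 0, -0.17, -0.321, 0.1, 0, 40]
}}

```text
t: 33.75
tool_pos: [0.5992, -0.2708, 0.1474]
ee_rot: [-0.002, 0.68, 0.733, -0.002]
wrist_force: [0.2, 0.2, -2.9]
gripper_width: 0.0593
gripper_force: 30.0
```

Call:
{"api": "jog_arm", "payload": {
  "commands": [0, 0, 0, 0, 0, 0.06, 40, 0, 0, 0, 0, 0, 0.12, 40, 0, 0, 0, 0, 0, 0.18, 40, 0, 0, 0, 0, 0, 0.23, 40, 0, 0, 0, 0, 0, 0.23, 40]
}}

```text
t: 34.25
tool_pos: [0.5982, -0.2623, 0.0301]
ee_rot: [-0.004, 0.679, 0.735, -0.001]
wrist_force: [-0.8, -0.4, -2.8]
gripper_width: 0.0595
gripper_force: 30.0
```

Call:
{"api": "jog_arm", "payload": {
  "commands": [0, 0, 0, 0, 0, 0.006, 40, 0, 0, 0, 0, 0, 0.011, 40, 0, 0, 0, 0, 0, 0.016, 40, 0, 0, 0, 0, 0, 0.02, 40, 0, 0, 0, 0, 0, 0.02, 40]
}}

```text
t: 34.75
tool_pos: [0.6008, -0.2637, 0.0245]
ee_rot: [-0.001, 0.679, 0.735, -0.0]
wrist_force: [-0.7, -0.7, -2.2]
gripper_width: 0.0595
gripper_force: 30.0
```

Call:
{"api": "jog_arm", "payload": {
  "commands": [0, 0, 0, 0, 0, 0, 74, 0, 0, 0, 0, 0, 0, 74, 0, 0, 0, 0, 0, 0, 74, 0, 0, 0, 0, 0, 0, 74, 0, 0, 0, 0, 0, 0, 74]
}}

```text
t: 35.25
tool_pos: [0.6008, -0.2636, 0.0243]
ee_rot: [-0.001, 0.678, 0.735, -0.0]
wrist_force: [0.5, -0.4, 0.0]
gripper_width: 0.074
gripper_force: 0.0
```

Call:
{"api": "jog_arm", "payload": {
  "commands": [0, 0, 0, 0, 0, -0.06, 74, 0, 0, 0, 0, 0, -0.12, 74, 0, 0, 0, 0, 0, -0.21, 74, 0, 0, 0, 0, 0, -0.3, 74, 0, 0, 0, 0, 0, -0.3, 74]
}}

```text
t: 35.75
tool_pos: [0.604, -0.2644, 0.1807]
ee_rot: [0.003, 0.678, 0.735, 0.001]
wrist_force: [0.7, 0.1, 0.7]
gripper_width: 0.0738
gripper_force: 0.0
```

```bash
python3 - <<'E'
from plan import *
r,ims=plates(); show(r)
cv2.imwrite("pics/f.png",np.hstack([cv2.resize(ims["top"][120:240,100:260],None,fx=2.5,fy=2.5),cv2.resize(ims["side"][120:240,180:340],None,fx=2.5,fy=2.5)]))
plan([(.4906,.320,.20,0,0),(.4906,.32,.09,None,0),(.4906,.32,.073,None,0)])
E
```

```text
[0.6393 0.3655 0.018 ] px [155.3 161.5] None
now [ 0.6015 -0.2641  0.1753] yaw 94.5 q7 0.15 F [-0.3  0.3 -1.5] w 0.0741 t 35.9
turn [0.0, 0.0, -0.237] shift [0.394, -0.043, -0.016] x.5 [0.197, -0.022, -0.008] w 0 -> [ 0.565 -0.069  0.184] 123.0
turn [0.0, 0.0, -0.238] shift [0.367, 0.15, -0.016] x.5 [0.184, 0.075, -0.008] w 0 -> [0.528 0.125 0.192] 151.5
turn [0.0, 0.0, -0.237] shift [0.25, 0.307, -0.017] x.5 [0.125, 0.154, -0.008] w 0 -> [0.491 0.32  0.2  ] 180.0
turn [0.0, 0.0, 0.0] shift [0.0, 0.0, 0.22] x.5 [0.0, 0.0, 0.11] w 0 -> [0.491 0.32  0.09 ] 180.0
turn [0.0, 0.0, 0.0] shift [0.0, 0.0, 0.034] x.5 [0.0, 0.0, 0.017] w 0 -> [0.491 0.32  0.073] 180.0
```

View pics/f.png

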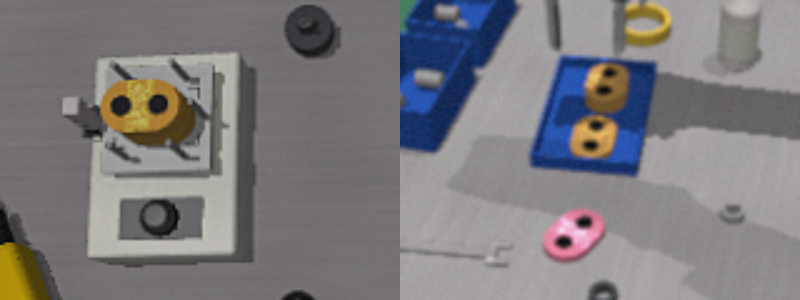

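Top crop: the stack is centred at about (140,105), with the button at (158,216). Side crop: both leftovers lie flat in the tray at (605,88) and (593,137). Now the button.

Call:
{"api": "jog_arm", "payload": {
  "commands": [0, 0, -0.237, 0.394, -0.043, -0.016, 0, 0, 0, -0.237, 0.394, -0.043, -0.016, 0, 0, 0, -0.237, 0.394, -0.043, -0.016, 0, 0, 0, -0.237, 0.394, -0.043, -0.016, 0, 0, 0, -0.237, 0.394, -0.043, -0.016, 0]
}}

```text
t: 36.35
tool_pos: [0.5625, -0.0624, 0.1822]
ee_rot: [-0.002, 0.473, 0.881, 0.001]
wrist_force: [-0.6, -0.9, 0.7]
gripper_width: 0.0374
gripper_force: 0.0
```

Call:
{"api": "jog_arm", "payload": {
  "commands": [0, 0, -0.238, 0.367, 0.15, -0.016, 0, 0, 0, -0.238, 0.367, 0.15, -0.016, 0, 0, 0, -0.238, 0.367, 0.15, -0.016, 0, 0, 0, -0.238, 0.367, 0.15, -0.016, 0, 0, 0, -0.238, 0.367, 0.15, -0.016, 0]
}}

```text
t: 36.85
tool_pos: [0.525, 0.1317, 0.1908]
ee_rot: [-0.002, 0.241, 0.97, 0.002]
wrist_force: [0.5, -0.5, 0.3]
gripper_width: 0.0007
gripper_force: 0.0
```

Call:
{"api": "jog_arm", "payload": {
  "commands": [0, 0, -0.237, 0.25, 0.307, -0.017, 0, 0, 0, -0.237, 0.25, 0.307, -0.017, 0, 0, 0, -0.237, 0.25, 0.307, -0.017, 0, 0, 0, -0.237, 0.25, 0.307, -0.017, 0, 0, 0, -0.237, 0.25, 0.307, -0.017, 0]
}}

```text
t: 37.35
tool_pos: [0.4872, 0.3262, 0.1995]
ee_rot: [-0.002, -0.004, 1.0, 0.002]
wrist_force: [-0.5, -0.5, 0.9]
gripper_width: 0.0003
gripper_force: 0.0
```

Call:
{"api": "jog_arm", "payload": {
  "commands": [0, 0, 0, 0, 0, 0.06, 0, 0, 0, 0, 0, 0, 0.12, 0, 0, 0, 0, 0, 0, 0.17, 0, 0, 0, 0, 0, 0, 0.2, 0, 0, 0, 0, 0, 0, 0.2, 0]
}}

```text
t: 37.85
tool_pos: [0.4892, 0.319, 0.0977]
ee_rot: [-0.003, 0.0, 1.0, 0.0]
wrist_force: [0.6, 1.1, -0.7]
gripper_width: 0.0002
gripper_force: 0.0
```

```bash
python3 - <<'E'
from plan import *
plan([(.4906,.32,.09,180,0),(.4906,.32,.075,None,0)])
E
```

```text
now [0.4892 0.319  0.0977] yaw 180.0 q7 0.39 F [ 0.6  1.1 -0.7] w 0.0002 t 37.9
turn [0.0, -0.003, 0.0] shift [-0.003, 0.002, 0.015] x.5 [-0.002, 0.001, 0.008] w 0 -> [0.491 0.32  0.09 ] 180.0
turn [0.0, 0.0, 0.0] shift [0.0, 0.0, 0.03] x.5 [0.0, 0.0, 0.015] w 0 -> [0.491 0.32  0.075] 180.0
```

Call:
{"api": "jog_arm", "payload": {
  "commands": [0, 0, 0, 0, 0, 0.015, 0, 0, 0, 0, 0, 0, 0.03, 0, 0, 0, 0, 0, 0, 0.04, 0, 0, 0, 0, 0, 0, 0.046, 0, 0, 0, 0, 0, 0, 0.05, 0]
}}

```text
t: 38.35
tool_pos: [0.491, 0.3209, 0.0786]
ee_rot: [0.001, 0.0, 1.0, 0.0]
wrist_force: [-18.1, -21.1, 86.9]
gripper_width: 0.0005
gripper_force: 43.3
```

Call:
{"api": "jog_arm", "payload": {
  "commands": [0, 0, 0, 0, 0, 0.001, 0, 0, 0, 0, 0, 0, 0.002, 0, 0, 0, 0, 0, 0, 0.003, 0, 0, 0, 0, 0, 0, 0.003, 0, 0, 0, 0, 0, 0, 0.003, 0]
}}

```text
t: 38.85
tool_pos: [0.491, 0.321, 0.0786]
ee_rot: [0.001, 0.0, 1.0, 0.0]
wrist_force: [-19.0, -21.6, 87.9]
gripper_width: 0.0006
gripper_force: 43.9
```

The button is fully bottomed. Retreating.

Call:
{"api": "jog_arm", "payload": {
  "commands": [0, 0, 0, 0, 0, -0.02, 0, 0, 0, 0, 0, 0, -0.05, 0, 0, 0, 0, 0, 0, -0.12, 0, 0, 0, 0, 0, 0, -0.2, 0, 0, 0, 0, 0, 0, -0.26, 0]
}}

```text
t: 39.35
tool_pos: [0.4902, 0.3204, 0.2061]
ee_rot: [-0.001, -0.0, 1.0, 0.001]
wrist_force: [0.7, -0.7, 0.2]
gripper_width: 0.0003
gripper_force: 0.0
```

Call:
{"api": "jog_arm", "payload": {
  "commands": [0, 0, 0, 0.1, -0.2, -0.1, 0, 0, 0, 0, 0.1, -0.2, -0.1, 0, 0, 0, 0, 0.1, -0.3, -0.1, 0, 0, 0, 0, 0.1, -0.36, -0.1, 0, 0, 0, 0, 0.1, -0.36, -0.1, 0]
}}

```text
t: 39.85
tool_pos: [0.4407, 0.133, 0.2535]
ee_rot: [-0.001, 0.005, 1.0, -0.001]
wrist_force: [0.5, 1.0, 0.6]
gripper_width: 0.0006
gripper_force: 0.0
```

```bash
python3 - <<'E'
from plan import *
r,ims=plates(); show(r); o=manip.get_obs(); print(o['t'],o['tool_pos'],o['wrist_force'])
sidefind((.604,.322),.1355)
cv2.imwrite("pics/g.png",np.hstack([cv2.resize(im,None,fx=.71,fy=.71) for im in(ims["top"],ims["side"])]))
cv2.imwrite("pics/g2.png",cv2.resize(ims["side"][270:360,150:260],None,fx=6,fy=6,interpolation=cv2.INTER_CUBIC))
E
```

```text
[ 0.5979 -0.2627  0.018 ] px [360. 171.] None
[ 0.6097 -0.374   0.018 ] px [396.3 166.9] None
39.95 [0.44070255 0.13812074 0.25380765] [-0.235398   -0.20717913  0.58723325]
side [0.6029 0.3217 0.1355] 90.8
```

View pics/g.png

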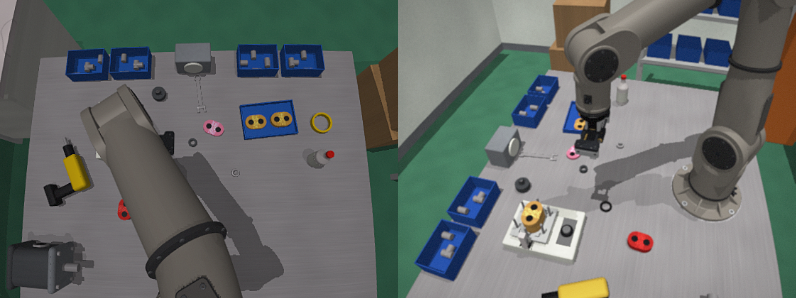

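View pics/g2.png

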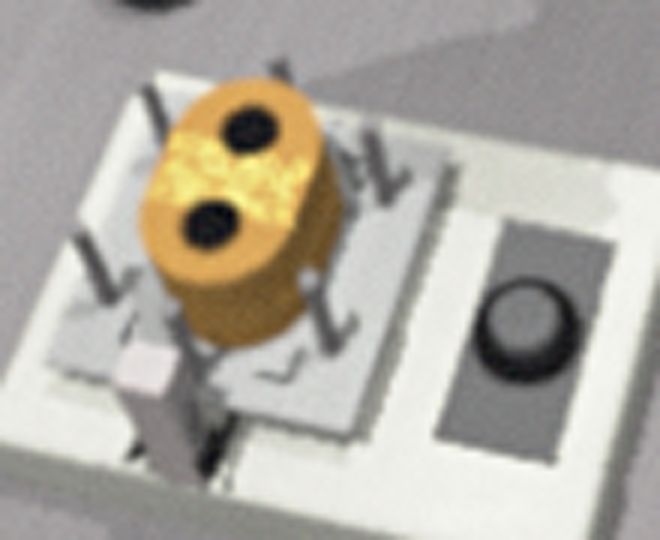

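Everything looks in place, but the 87 N arrived early. I'll check the button's true height before handing in.

```bash
python3 - <<'E'
from h import *
P={}
for c,f,(x0,y0) in(("top","pics/top0.png",(148,192)),("side","pics/side0.png",(222,308))):
    im=cv2.imread(f)[y0:y0+34,x0:x0+34]; g=cv2.cvtColor(cv2.resize(im,None,fx=8,fy=8,interpolation=cv2.INTER_CUBIC),cv2.COLOR_BGR2GRAY)
    for th in(50,60,70):
        k=(g<th).astype(np.uint8); cs,h=cv2.findContours(k,cv2.RETR_CCOMP,cv2.CHAIN_APPROX_NONE)
        for i,q in enumerate(cs):
            if cv2.contourArea(q)>1500:
                e=cv2.fitEllipse(cv2.convexHull(q)); ctr=(np.array(e[0])+.5)/8-.5+[x0,y0]
                print(c,th,'hole' if h[0][i][3]>=0 else 'outer',ctr.round(2),np.round(np.array(e[1])/8,2))
                P[c,th,h[0][i][3]>=0]=ctr
for th in(50,60,70):
    for k in(True,False):
        if("top",th,k)in P and("side",th,k)in P: print(th,k,tri(P["top",th,k],P["side",th,k]))
big=[cv2.resize(cv2.imread(f)[y:y+34,x:x+34],(400,400),interpolation=cv2.INTER_CUBIC) for f,x,y in(("pics/top0.png",148,192),("pics/side0.png",222,308))]
cv2.imwrite("pics/k.png",cv2.convertScaleAbs(np.hstack(big),alpha=1.6,beta=10))
E
```

```text
top 50 outer [163.49 206.84] [15.21 15.66]
top 50 hole [161.45 205.73] [9.72 9.84]
top 60 outer [163.46 206.84] [15.59 15.93]
top 60 hole [161.45 205.71] [9.25 9.45]
top 70 outer [164.41 224.55] [ 3.81 34.96]
top 70 outer [163.38 206.89] [16.06 16.27]
top 70 hole [161.51 205.72] [8.75 9.01]
side 50 outer [237.44 325.06] [16.26 17.48]
side 60 outer [237.42 325.01] [16.88 17.83]
side 70 outer [237.42 324.98] [17.38 18.2 ]
50 False [0.48972407 0.31988768 0.05439218]
60 False [0.48971081 0.31990762 0.05465548]
70 False [0.48956623 0.3200153  0.05505736]
```

View pics/k.png

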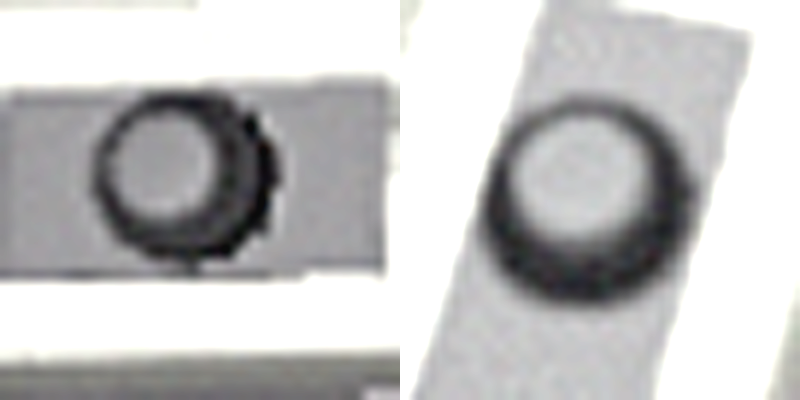

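```bash
python3 - <<'E'
from h import *
ims={"now":manip.camera("side"),"t0":cv2.imread("pics/side0.png")}
for n,im in ims.items():
    x0,y0=222,308
    g=cv2.GaussianBlur(cv2.cvtColor(cv2.resize(im[y0:y0+34,x0:x0+34],None,fx=8,fy=8,interpolation=cv2.INTER_CUBIC),cv2.COLOR_BGR2GRAY),(0,0),2)
    for th in(65,75,85):
        k,l,s,c=cv2.connectedComponentsWithStats((g>th).astype(np.uint8)); i=l[int((322.5-y0)*8),int((237-x0)*8)]
        p=(c[i]+.5)/8-.5+[x0,y0]; X=tri((161.46,205.72),p); gap=[np.linalg.norm(X-(r[0]+r[1]*((X-r[0])@r[1]))) for r in(ray("top",(161.46,205.72)),ray("side",p))]
        print(n,th,s[i][4]/64,p.round(2),X.round(4),'gap',np.round(gap,4))
E
```

```text
now 65 1035.296875 [238.56 324.17] [0.4881 0.322  0.0657] gap [0.002 0.002]
now 75 103.203125 [236.79 322.62] [0.49   0.321  0.0695] gap [0.0005 0.0005]
now 85 94.375 [236.79 322.61] [0.49   0.321  0.0695] gap [0.0005 0.0005]
t0 65 1025.1875 [238.57 324.17] [0.4881 0.322  0.0657] gap [0.002 0.002]
t0 75 97.859375 [236.82 322.63] [0.49   0.321  0.0694] gap [0.0005 0.0005]
t0 85 89.09375 [236.81 322.61] [0.49   0.321  0.0695] gap [0.0005 0.0005]
```

```bash
python3 - <<'E'
from h import *
for s in discs("side",manip.camera("side")):
    X=atz("side",(s[0]+s[1])/2,.136)
    if np.hypot(X[0]-.604,X[1]-.322)<.04: print("pile top centre",tri((155.3,161.5),(s[0]+s[1])/2),"expect z .136")
E
```

```text
pile top centre [0.60217257 0.32243381 0.13629037] expect z .136
```

The pile top measures 136.3 mm, so the pan is at 76.3 mm and the pointer is between the lines. The pile is centred to within about 2 mm. Handing in.

```bash
python3 -c "
from rig import manip
print(manip.close_job())"
```

```text
the job is handed in; nothing more can be done
None
```

I stacked two thick plates and one thin one on the pan, pressed the record button fully in, put the other two plates flat in the tray, and handed the job in; no verdict came back, but my last measurement put the pan at about 76 mm, with the pointer between the lines.

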